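# Re-sort a mixed-up autosampler rack

### The arm

A 7-joint arm with a two-finger parallel gripper is mounted at the origin on a cart in front of the work surface, level with it; the furniture and walls round the work are solid. World frame = base frame: x ahead of the robot, y to its left, z up, the work surface at z = 0. Lengths are in m, angles in rad, forces in N, time in s.
With the tool pointing down it reaches from about 0.425 to 0.925 m from the base axis. Payload 6.8 kg.
Tool frame: the origin (TCP) lies between the finger pads; the fingertips stand 11 mm ahead of it and the grasp point (between the pads) lies 8 mm behind it; z points along the fingers, y is the line along which they close (so a half turn about z gives the same grasp; the last joint's range is limited). The gripper opens to 85 mm and grips with 20 to 120 N. Pads are 22 mm wide; open, the fingers measure 114 mm over their backs; the gripper's body (76 mm by 85 mm) begins 54 mm behind the grasp point. The pads swing forward as they close: fully open they stand 13 mm farther back than shut.
Start: joints at [1.027, 0.477, 0.022, 1.555, -0.011, 1.109, -0.083], TCP at [0.285, -0.612, 0.242] pointing down, gripper open.
Joint ranges: [-2.96, 2.96], [-0.34, 2.1], [-1.41, 1.46], [0.24, 2.44], [-1.37, 4.51], [0.17, 1.92], [-2.96, 2.96]. Speed limits (rad/s): [2.39, 2.39, 3.14, 3.14, 3.14, 3.14, 3.14].

### API

Orientations are given as a rotation vector (axis times angle).
In Python, from bench import r gives the robot as it stands.
- The arm moves only by the tool send_rows, never from a script. Its argument "deltas" is a list of rows, each an object of numbers: "dx", "dy", "dz": the shift along the world's x, y, z in mm; "rx", "ry", "rz": the turn, a rotation vector about the world's x, y, z in degrees. A call has 1 to 5 rows; each row is the pose to reach, as a shift and turn from the pose commanded when the call began; what a row does not reach only later rows make up. A row lasts 1/12 s, in which the tool goes at most 41.7 mm and 7.16 degrees, less where a joint would pass 70% of its speed; a pose out of reach is approached as far as the arm can. A call with a gripper value outside its range is refused whole. "jaw" is the finger opening in mm, from 0 to 85.4, set as the call begins (left out, the last holds). The fingers move at their own pace and stop on an object; "newtons" is the grip in N (left out, the last holds). Time passes only in rows, so rows that repeat a pose let the fingers close. It gives the time, the measured TCP pose, the force, the opening and the grip force at its end, in the units of the state.
- r.get_obs(): the state, without advancing time (a new reading comes with each control period).
- r.grab_frame(name): name is "side" or "top"; returns a dict with "frame" (420x560x3 uint8, blue, green, red), "z_map" (420x560 float32, m along the optical axis (not along the pixel's ray), 0 where there is no reading), "vertical_fov" (degrees; the focal length in pixels is half the picture's height over the tangent of half this angle, whatever the lens; pixels are square), "cx", "cy" (the principal point, pixels), "xyz" and "orientation" of the camera in the world. Camera axes: x right, y down, z forward; pixel columns grow to the right and rows downward; lengths in m; the calibration is good to about 2 mm. A picture is of the moment at which its call begins.
- r.hand_in(): hands the job in; it is judged then, once.
The state is a dict: "clock": time; "joints": joint angles; "qvel": joint speeds; "tau": joint torques, N m; "tcp_pos": TCP position; "orientation": TCP orientation; "contact_force": force on the tool from outside, world axes, zero at the start; "moment": the same for the moment, N m; "grip_width": finger opening in m; "gripper_force": force on a finger pad.
Only numpy, scipy, OpenCV 4.12 (cv2) and the standard library are available. Lean on these libraries where they do the work, as an engineer would, in place of code of your own. Each camera call takes 0.05 s, during which the arm holds its last target. There are 200 camera calls.

### The job

The four sample vials were put into the wrong sockets of the autosampler rack: move them until each stands fully seated and upright in the socket of its cap's colour (red, blue, black, white), and the yellow spare socket is empty again. Use the yellow socket as the parking place: no vial may be set down on the bench or tipped over on the way.

Things in the scene. Friction and masses are not known exactly. Their poses are not given: they have to be found in the camera images.
- vial_red_mid (a point): Sample vial with red cap, brown contents: upright cylinder 59 mm tall, body 23 mm across, cap (top 13 mm) 22 mm across, 20 to 42 g. The point is its centre, 29.5 mm above its underside, z up. It starts seated in a socket (centre 37.5 mm above the bench); its top 38 mm stand clear: grasp it 12 to 18 mm above the centre, so that the fingertips stay above the socket's rim.
- vial_blue_mid (a point): Sample vial with blue cap, dark grey contents: upright cylinder 59 mm tall, body 23 mm across, cap (top 13 mm) 22 mm across, 20 to 42 g. The point is its centre, 29.5 mm above its underside, z up. It starts seated in a socket (centre 37.5 mm above the bench); its top 38 mm stand clear: grasp it 12 to 18 mm above the centre, so that the fingertips stay above the socket's rim.
- vial_black_mid (a point): Sample vial with black cap, beige contents: upright cylinder 59 mm tall, body 23 mm across, cap (top 13 mm) 22 mm across, 20 to 42 g. The point is its centre, 29.5 mm above its underside, z up. It starts seated in a socket (centre 37.5 mm above the bench); its top 38 mm stand clear: grasp it 12 to 18 mm above the centre, so that the fingertips stay above the socket's rim.
- vial_white_mid (a point): Sample vial with white cap, greenish grey contents: upright cylinder 59 mm tall, body 23 mm across, cap (top 13 mm) 22 mm across, 20 to 42 g. The point is its centre, 29.5 mm above its underside, z up. It starts seated in a socket (centre 37.5 mm above the bench); its top 38 mm stand clear: grasp it 12 to 18 mm above the centre, so that the fingertips stay above the socket's rim.
- socket_red: Red socket on the flat grey rack plate, home of the red-capped vial. Fixed, 21 mm high, rim 42 mm across. Origin: on its axis at the plate's top, 8 mm above the bench; z up. Bore 26 mm wide for 13 mm, then flaring to 37 mm at the rim (29 mm above the bench). A seated vial's underside is level with the origin.
- socket_blue: Blue socket on the flat grey rack plate, home of the blue-capped vial. Fixed, 21 mm high, rim 42 mm across. Origin: on its axis at the plate's top, 8 mm above the bench; z up. Bore 26 mm wide for 13 mm, then flaring to 37 mm at the rim (29 mm above the bench). A seated vial's underside is level with the origin.
- socket_black: Black socket on the flat grey rack plate, home of the black-capped vial. Fixed, 21 mm high, rim 42 mm across. Origin: on its axis at the plate's top, 8 mm above the bench; z up. Bore 26 mm wide for 13 mm, then flaring to 37 mm at the rim (29 mm above the bench). A seated vial's underside is level with the origin.
- socket_white: White socket on the flat grey rack plate, home of the white-capped vial. Fixed, 21 mm high, rim 42 mm across. Origin: on its axis at the plate's top, 8 mm above the bench; z up. Bore 26 mm wide for 13 mm, then flaring to 37 mm at the rim (29 mm above the bench). A seated vial's underside is level with the origin.
- socket_yellow: Yellow socket, the spare: empty at the start, home of no vial; same make and origin as the other four. The five stand in two staggered rows 50 mm apart (three and two, 60 mm apart in a row). Obstacle: an office chair's backrest, 0.22 m left of the robot's base axis and 0.24 m high; a shoulder that juts out may strike it as the base turns to the front (a sideways lean of the tool spares that turn).
Mind the look-alikes: they are no part of the job. What is meant by the part that bears vial_blue_mid is not purple or turquoise, and is the larger of those in its own colour.

How it is judged:
On the way:
1. one vial stands parked in the yellow spare socket (((horizontal distance between vial_red_mid and socket_yellow below 0.006 m and height (world z) of vial_red_mid below 0.041 m and angle between vial_red_mid's own z axis and vertical below 0.15 rad) or (horizontal distance between vial_blue_mid and socket_yellow below 0.006 m and height (world z) of vial_blue_mid below 0.041 m and angle between vial_blue_mid's own z axis and vertical below 0.15 rad) or (horizontal distance between vial_black_mid and socket_yellow below 0.006 m and height (world z) of vial_black_mid below 0.041 m and angle between vial_black_mid's own z axis and vertical below 0.15 rad) or (horizontal distance between vial_white_mid and socket_yellow below 0.006 m and height (world z) of vial_white_mid below 0.041 m and angle between vial_white_mid's own z axis and vertical below 0.15 rad))), for 0.2 s.
At the end, for the whole second after the job is handed in: Each of the four vials stands in the socket of its cap's colour: its centre within 6 mm of the socket's axis, down on the rack plate (centre less than 41 mm above the bench), within 0.15 rad of upright. The yellow socket is thereby empty (horizontal distance between vial_red_mid and socket_red below 0.006 m and height (world z) of each of vial_red_mid, vial_blue_mid, vial_black_mid, vial_white_mid below 0.041 m and angle between each of vial_red_mid, vial_blue_mid, vial_black_mid, vial_white_mid's own z axis and vertical below 0.15 rad and horizontal distance between vial_blue_mid and socket_blue below 0.006 m and horizontal distance between vial_black_mid and socket_black below 0.006 m and horizontal distance between vial_white_mid and socket_white below 0.006 m); the robot touches nothing.
It fails at once if a vial is set down or dropped on the bench (its centre comes below 33.5 mm) (height (world z) of any of vial_red_mid, vial_blue_mid, vial_black_mid, vial_white_mid below 0.0335 m).
It fails at once if a vial is tipped by more than 0.7 rad (angle between any of vial_red_mid, vial_blue_mid, vial_black_mid, vial_white_mid's own z axis and vertical above 0.7 rad).
It also fails if it takes over 88 s, if anything falls off the work surface, if the arm or the gripper's body presses on something with over 40 N, if the wrist force passes 120 N, or if a joint passes its speed limit or range.

## Working session

There is one attempt and no reset: what is moved stays moved. The work goes in short steps, Python scripts to look and compute and a tool call to move; the robot and the scene stay as the last step left them, time stands still between calls to the robot, and variables do not carry over. Pictures are saved under pics/ and viewed, at most 16 in all, crops included, and the job is handed in when it is done.

Besides the shell and the picture viewer there is one more tool, called by a JSON object that holds its "method" and its "body". send_rows: Moves the arm, as the interface text tells. Its arguments: {"type":"object","properties":{"deltas":{"type":"array","items":{"type":"object","properties":{"dx":{"type":"number"},"dy":{"type":"number"},"dz":{"type":"number"},"rx":{"type":"number"},"ry":{"type":"number"},"rz":{"type":"number"}}}},"jaw":{"type":"number"},"newtons":{"type":"number"}},"required":["deltas"]}

```bash
mkdir -p pics; ls
python3 - <<'E'
from bench import r
import cv2,numpy as np
print(r.get_obs())
for n in("top","side"):
    f=r.grab_frame(n); cv2.imwrite(f"pics/{n}0.png",f["frame"]); np.save(f"{n}0.npy",f,allow_pickle=True)
    print(n,f["vertical_fov"],f["cx"],f["cy"],f["xyz"],f["orientation"],[k for k in f])
E
```

```text
pics
{'clock': 0.0, 'joints': array([ 1.02688892,  0.47782236,  0.02236595,  1.5564519 , -0.01149729,
        1.10929527, -0.08308261]), 'qvel': array([-0.0001947 ,  0.00040339,  0.00039255,  0.00017532, -0.00131954,
        0.00170491,  0.00202291]), 'tau': array([-6.62980165e-04, -5.96442819e+01,  1.60747491e+00, -2.81198323e+01,
        1.24023895e-02,  9.42570943e-03, -8.78473060e-06]), 'tcp_pos': array([ 0.28467718, -0.61140192,  0.24131109]), 'orientation': array([-3.06557316e+00, -6.78804316e-01,  8.59146480e-04]), 'contact_force': array([-0.23013366,  0.11721266,  0.74286152]), 'moment': array([ 3.06554967e-02, -1.36610723e-02,  4.93564962e-05]), 'gripper_force': 0.0, 'grip_width': 0.08551012747997357}
top 50.6682056477858 280.7508658116914 206.93965310063936 [0.38816506 0.32565884 0.89707015] [-2.13660965  2.1986056  -0.0821299 ] ['frame', 'z_map', 'vertical_fov', 'cx', 'cy', 'xyz', 'orientation']
side 42.261502905775586 276.34329833750957 200.47867344005323 [0.05688868 0.91419785 0.51120845] [-0.83726079  2.39820703 -1.30173307] ['frame', 'z_map', 'vertical_fov', 'cx', 'cy', 'xyz', 'orientation']
```

View pics/top0.png

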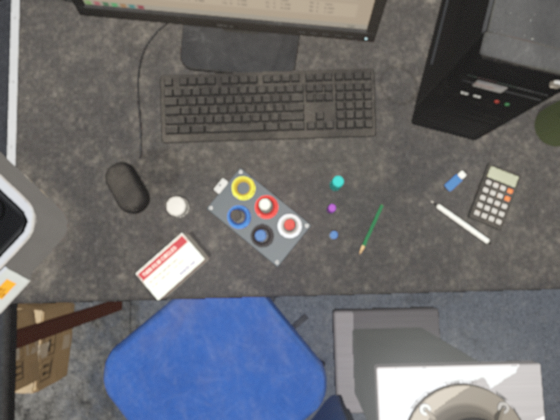

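View pics/side0.png

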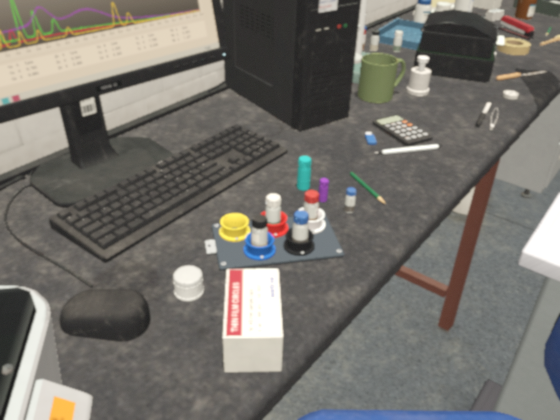

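Top view: the rack is at about (260,218), with the yellow socket empty at (243,188). White cap is in the red socket at (265,206), red cap in white (289,225), black cap in blue (238,216) and blue cap in black (262,236). 

Look-alikes for the blue vial, by pixel:
- small blue vial (333,235)
- purple (332,208)
- turquoise (338,182)
- blue/white USB item (456,181)

The real one is the larger blue cap in the black socket at (262,236).

```bash
cat > h.py <<'E'
import numpy as np,cv2
from scipy.spatial.transform import Rotation as R
def K(f): return f["frame"].shape[0]/2/np.tan(np.radians(f["vertical_fov"])/2)
def ray(f,u,v,z):
    d=R.from_rotvec(f["orientation"]).apply([(u-f["cx"])/K(f),(v-f["cy"])/K(f),1])
    c=np.array(f["xyz"]); return c+d*(z-c[2])/d[2]
def proj(f,P):
    q=R.from_rotvec(f["orientation"]).inv().apply(np.array(P)-f["xyz"]); return K(f)*q[...,:2]/q[...,2:]+[f["cx"],f["cy"]]
def load(n): return np.load(n,allow_pickle=True).item()
E
python3 - <<'E'
from h import *
f=load("top0.npy"); s=load("side0.npy")
for n,(u,v),z in [("yel",(243,188),.029),("white cap",(265,206),.067),("red cap",(289,225),.067),("black cap",(238,216),.067),("blue cap",(262,236),.067),("purple",(332,208),.03),("turq",(338,182),.05),("smallblue",(333,235),.03),("jar",(177,206),.03),("box",(170,266),.03),("deskedge",(200,297),0),("chairtop",(215,300),.24),("chairtop2",(130,330),.24)]:
    print(n,ray(f,u,v,z).round(3), f["z_map"][v,u])
def up(im,x0,x1,y0,y1,k): return cv2.resize(im[y0:y1,x0:x1],None,fx=k,fy=k,interpolation=cv2.INTER_CUBIC)
a=up(f["frame"],200,320,165,270,6); b=up(s["frame"],200,350,175,270,5)
cv2.imwrite("pics/ct.png",a[:600,:720]); cv2.imwrite("pics/cs.png",b)
E
```

```text
yel [0.507 0.411 0.029] 0.8992152
white cap [0.466 0.367 0.067] 0.8356887
red cap [0.429 0.323 0.067] 0.82926416
black cap [0.449 0.418 0.067] 0.83409274
blue cap [0.41  0.374 0.067] 0.83092046
purple [0.462 0.237 0.03 ] 0.85612565
turq [0.51  0.226 0.05 ] 0.8432985
smallblue [0.409 0.237 0.03 ] 0.85131425
jar [0.475 0.542 0.03 ] 0.87152624
box [0.358 0.556 0.03 ] 0.83393055
deskedge [0.294 0.504 0.   ] 0.8949864
chairtop [0.314 0.435 0.24 ] 1.1131425
chairtop2 [0.274 0.56  0.24 ] 1.6081293
```

View pics/ct.png

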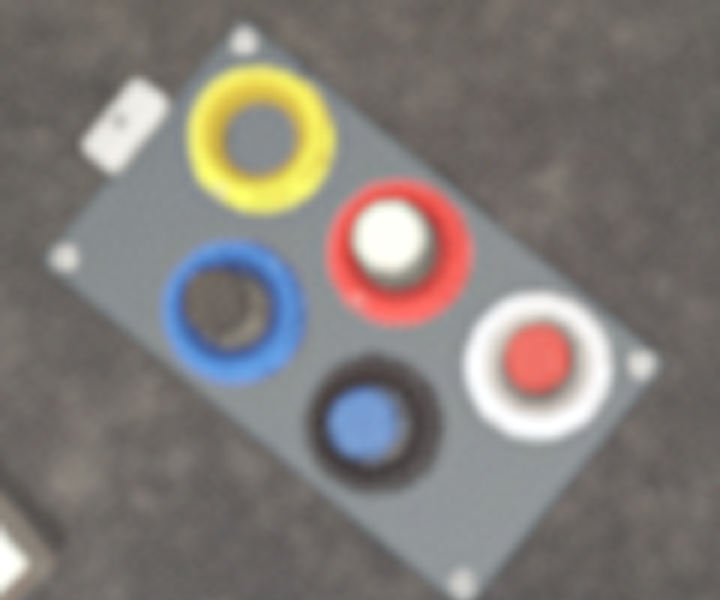

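View pics/cs.png

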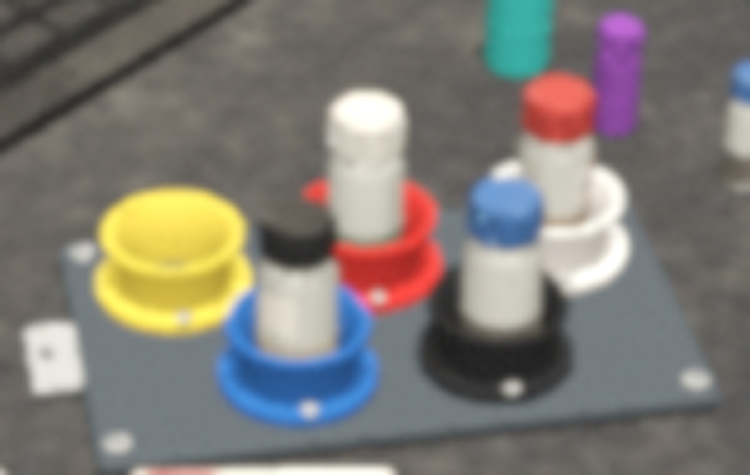

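Close crops confirm the choice: the large blue cap sits in the black socket, and the purple, turquoise and small blue vials stand off the rack. Next, locate the layout and the obstacles.

Run:
```python
from h import *
from scipy.optimize import least_squares
f=load("top0.npy"); s=load("side0.npy")
lay={"yellow":(0,0),"red":(60,0),"white":(120,0),"blue":(30,-50),"black":(90,-50)}
def big(m,box):
    x0,x1,y0,y1=box; k=np.zeros_like(m); k[y0:y1,x0:x1]=m[y0:y1,x0:x1]
    c=max(cv2.findContours(k,cv2.RETR_EXTERNAL,cv2.CHAIN_APPROX_NONE)[0],key=cv2.contourArea); return c
def hs(F): return cv2.cvtColor(F["frame"],cv2.COLOR_BGR2HSV)
H=hs(f); obs=[]
yel=cv2.inRange(H,(20,100,80),(35,255,255)); blu=cv2.inRange(H,(100,110,60),(125,255,255))
red=cv2.inRange(H,(0,110,80),(8,255,255))|cv2.inRange(H,(172,110,80),(180,255,255)); wht=cv2.inRange(H,(0,0,185),(180,45,255))
for n,m,b in[("yellow",yel,(225,262,170,205)),("red",red,(248,285,190,225)),("white",wht,(273,308,208,242)),("blue",blu,(222,254,200,232))]:
    c=big(m,b); e=cv2.fitEllipse(cv2.convexHull(c)); obs.append((f,n,.029,e[0])); print("rim",n,np.round(e[0],1),np.round(np.array(e[1])*.867/K(f)*1000,1),ray(f,*e[0],.029).round(4))
for n,m,b in[("red",wht,(255,274,196,214)),("white",red,(278,302,214,237)),("black",blu,(250,275,226,246))]:
    c=big(m,b); e=cv2.minEnclosingCircle(c); obs.append((f,n,.066,e[0])); print("cap in",n,np.round(e[0],1),round(2*e[1]*.83/K(f)*1000,1),ray(f,*e[0],.066).round(4))
S=hs(s)
c=big(cv2.inRange(S,(18,100,60),(35,255,255)),(215,255,205,245)); M=cv2.boundingRect(c); print("side yellow box",M,"expected top-rim corners")
def P(p,n,z):
    a,b=np.array(lay[n])/1000; c,si=np.cos(p[2]),np.sin(p[2]); return [p[0]+c*a-si*b,p[1]+si*a+c*b,z]
for flip in(1,-1):
  L={k:(v[0],v[1]*flip) for k,v in lay.items()}; lay=L
  r=least_squares(lambda p:np.concatenate([proj(F,P(p,n,z))-uv for F,n,z,uv in obs]),[.507,.411,-2.3]); print(r.cost,r.x)
  if flip==1 or r.cost<best: best=r.cost; print({n:np.round(P(r.x,n,.0375),4).tolist() for n in lay}, r.fun.reshape(-1,2).round(1).tolist()); 
  for n in lay: print(n,"side proj rim",proj(s,P(r.x,n,.029)).round(1),"captop",proj(s,P(r.x,n,.067)).round(1))
# obstacles
v,u=np.mgrid[0:420:2,0:560:2]
for nm,F in(("top",f),("side",s)):
    z=F["z_map"][::2,::2]; k=z>0
    q=np.stack([(u-F["cx"])/K(F)*z,(v-F["cy"])/K(F)*z,z],-1)[k]; W=R.from_rotvec(F["orientation"]).apply(q)+F["xyz"]; W=W[np.hypot(W[:,0],W[:,1])<1.0]
    G={}
    for p in W:
        g=tuple(np.floor(p[:2]/.1).astype(int)); G[g]=max(G.get(g,-9),p[2])
    print(nm,"max height cm; rows x=-2..9 (dm), cols y=9..-8")
    for x in range(-2,10): print(x," ".join("%4d"%round(100*G[(x,y)]) if (x,y) in G else "   ." for y in range(9,-9,-1)))
```

```text
rim yellow [243.  187.7] [45.5 46.8] [0.5077 0.4111 0.029 ]
rim red [266.1 206.6] [44.7 45.4] [0.4688 0.3664 0.029 ]
rim white [289.2 225.7] [48.3 48.7] [0.43   0.3221 0.029 ]
rim blue [238.7 216.5] [43.5 44.3] [0.4508 0.4208 0.029 ]
cap in red [264.6 204.3] 22.1 [0.4698 0.3674 0.066 ]
cap in white [289.2 224.2] 19.7 [0.431  0.3221 0.066 ]
cap in black [258.  233.5] 15.1 [0.4152 0.3811 0.066 ]
side yellow box (219, 212, 31, 30) expected top-rim corners
4.220947047231315 [ 0.50962248  0.41196023 -2.29723607]
{'yellow': [0.5096, 0.412, 0.0375], 'red': [0.4698, 0.3671, 0.0375], 'white': [0.4299, 0.3223, 0.0375], 'blue': [0.4523, 0.4227, 0.0375], 'black': [0.4125, 0.3779, 0.0375]} [[-0.5, -1.0], [-0.4, -0.5], [-0.1, 0.0], [-1.0, -0.7], [0.2, 0.0], [-0.1, 0.6], [1.7, 1.4]]
yellow side proj rim [235.6 219.5] captop [235.2 198.7]
red side proj rim [274.4 216.1] captop [274.9 195.4]
white side proj rim [312.2 212.8] captop [313.7 192.3]
blue side proj rim [260.3 237.5] captop [260.5 216.1]
black side proj rim [300.5 233.7] captop [301.8 212.5]
1872.01630270336 [ 0.47322556  0.43750571 -2.065
[... 1894 characters left out ...]
0    0    0    0    0    0    0    0    0    0    0  -73
3    .   18   17    6    6    6    3    0    0    0    1    0    1    0    1    1    0    0
4    .   17   17    4    6    7    7    5    1    1    1    1    0    0   14   13   11    2
5    .    .    0    4    0    3    3    6    0    1   26    9    9    9   14   14   14    1
6    .    .    .    1    2    2    2    2    2   27   26   10    9    0   14   14    .    .
7    .    .    .    1   26   31   30   29   27   26    .    .    3   17   17    6    2    .
8    .    .    .    .   32   32   13    1    0   24   22    .    .    .    .    6    .    .
9    .    .    .    .    .    .    9    8    8    7   22    .    .    .    .    .    .    .
```

Run:
```python
from h import *
from scipy.optimize import least_squares
f=load("top0.npy"); s=load("side0.npy")
print("origin px",proj(f,[[0,0,0],[0,.22,.24],[.1,.22,.24]]))
v,u=np.mgrid[0:420,0:560]
for nm,F in(("top",f),("side",s)):
    z=F["z_map"]; k=z>0
    q=np.stack([(u-F["cx"])/K(F)*z,(v-F["cy"])/K(F)*z,z],-1)[k]; W=R.from_rotvec(F["orientation"]).apply(q)+F["xyz"]
    for y0 in np.arange(-.3,.15,.05):
        k=(W[:,2]>.12)&(W[:,1]>y0)&(W[:,1]<y0+.05)&(W[:,0]>.1)&(W[:,0]<1)
        print(nm,round(y0,2),"tall: min r",np.hypot(*W[k,:2].T).min().round(3) if k.any() else None, W[k,0].min().round(3) if k.any() else None)
    k=(W[:,2]>-.15)&(W[:,0]<.15)&(W[:,1]>.12)&(W[:,1]<.5); print("chair?",k.sum(),W[k].min(0) if k.any() else 0,W[k].max(0) if k.any() else 0)
L={"yellow":(0,0),"red":(60,0),"white":(120,0),"blue":(30,-50),"black":(90,-50)}
# red, blue rim / cap centres; black-socket cap by mask of its own
H=cv2.cvtColor(f["frame"],cv2.COLOR_BGR2HSV); m=cv2.inRange(H,(100,90,60),(125,255,255)); m[:, :254]=0; m[:, 276:]=0; m[:226]=0; m[250:]=0
mo=cv2.moments(m,True); cb=(mo["m10"]/mo["m00"],mo["m01"]/mo["m00"]); print("blue cap",cb,mo["m00"])
ms=cv2.inRange(cv2.cvtColor(s["frame"],cv2.COLOR_BGR2HSV),(100,90,60),(125,255,255)); ms[:,:285]=0; ms[:,312:]=0;ms[:205]=0;ms[232:]=0
mo=cv2.moments(ms,True); print("side blue cap",mo["m10"]/mo["m00"],mo["m01"]/mo["m00"])
obs=[("yellow",.027,(243,187.7)),("red",.027,(266.1,206.6)),("white",.027,(289.2,225.7)),("blue",.027,(238.7,216.5)),("red",.065,(264.6,204.3)),("white",.065,(289.2,224.2)),("black",.065,cb)]
def P(p,n,z):
    a,b=np.array(L[n])/1000; c,si=np.cos(p[2]),np.sin(p[2]); return [p[0]+c*a-si*b,p[1]+si*a+c*b,z]
r=least_squares(lambda p:np.concatenate([proj(f,P(p,n,z))-uv for n,z,uv in obs]),[.507,.411,-2.3]); print(r.x,r.fun.reshape(-1,2).round(1).tolist())
for n in L: print(n,np.round(P(r.x,n,0)[:2],4),"side cap-mid",proj(s,P(r.x,n,.0605)).round(1))
```

```text
origin px [[463.0888662  444.91369894]
 [372.03241613 524.88212432]
 [368.73854868 449.81629742]]
top -0.3 tall: min r None None
top -0.25 tall: min r None None
top -0.2 tall: min r None None
top -0.15 tall: min r None None
top -0.1 tall: min r 0.594 0.591
top -0.05 tall: min r 0.593 0.591
top -0.0 tall: min r 0.607 0.607
top 0.05 tall: min r 0.624 0.622
top 0.1 tall: min r None None
chair? 1963 [ 0.01226758  0.12000705 -0.12081694] [0.14998731 0.28629907 0.03128091]
side -0.3 tall: min r None None
side -0.25 tall: min r None None
side -0.2 tall: min r None None
side -0.15 tall: min r None None
side -0.1 tall: min r 0.593 0.59
side -0.05 tall: min r 0.591 0.59
side -0.0 tall: min r 0.604 0.604
side 0.05 tall: min r 0.622 0.62
side 0.1 tall: min r None None
chair? 2763 [ 0.02555406  0.12001042 -0.14996743] [0.14988175 0.27162219 0.0010158 ]
blue cap (259.7692307692308, 234.94230769230768) 104.0
side blue cap 300.3576158940397 217.13245033112582
[ 0.50887322  0.41211775 -2.28666224] [[-0.4, -0.5], [-0.2, -0.2], [0.2, -0.0], [-0.7, -0.2], [0.3, 0.2], [0.3, 0.5], [0.5, 0.2]]
yellow [0.5089 0.4121] side cap-mid [235.6 202.6]
red [0.4695 0.3668] side cap-mid [275.1 199.1]
white [0.4301 0.3216] side cap-mid [313.6 195.6]
blue [0.4515 0.4223] side cap-mid [261.2 219.9]
black [0.4121 0.377 ] side cap-mid [302.1 216. ]
```

Positions are consistent: the layout fits within 0.7 px, and the side view agrees to about 2 mm. First I pull in radially and raise, with the jaw narrowed.

{"method": "send_rows", "body": {"deltas": [{"dx": -15, "dy": 33, "dz": 8}, {"dx": -30, "dy": 66, "dz": 16}, {"dx": -45, "dy": 98, "dz": 24}, {"dx": -60, "dy": 130, "dz": 30}, {"dx": -75, "dy": 162, "dz": 30}], "jaw": 42, "newtons": 40}}

```text
$.deltas[0]: bad value
```

Run:
```python
from bench import r
o=r.get_obs()
for k in("clock","joints","tcp_pos","orientation","contact_force","grip_width"): print(k,o[k] if k=="clock" else o[k].round(3) if hasattr(o[k],'round') else o[k])
```

```text
clock 0.1
joints [ 1.027  0.478  0.022  1.556 -0.011  1.109 -0.083]
tcp_pos [ 0.285 -0.611  0.241]
orientation [-3.066e+00 -6.790e-01  1.000e-03]
contact_force [0.126 0.51  0.148]
grip_width 0.08545953749616882
```

{"method": "send_rows", "body": {"deltas": [{"dx": -15, "dy": 33, "dz": 8, "rx": 0, "ry": 0, "rz": 0}, {"dx": -30, "dy": 66, "dz": 16, "rx": 0, "ry": 0, "rz": 0}, {"dx": -45, "dy": 98, "dz": 24, "rx": 0, "ry": 0, "rz": 0}, {"dx": -60, "dy": 130, "dz": 30, "rx": 0, "ry": 0, "rz": 0}, {"dx": -75, "dy": 162, "dz": 30, "rx": 0, "ry": 0, "rz": 0}], "jaw": 42, "newtons": 40}}

```text
clock: 0.52
tcp_pos: [0.2094, -0.4487, 0.273]
orientation: [3.066, 0.679, 0.001]
contact_force: [-0.0, 0.0, 0.3]
grip_width: 0.0421
gripper_force: 0.0
```

```bash
cat > st.py <<'E'
from bench import r
import numpy as np
from scipy.spatial.transform import Rotation as R
np.set_printoptions(suppress=True,precision=3)
o=r.get_obs(); m=R.from_rotvec(o["orientation"]).as_matrix()
print("t",round(o["clock"],2),"q",o["joints"],"tcp",o["tcp_pos"].round(4),"yhead",np.degrees(np.arctan2(m[1,1],m[0,1])).round(1),"tilt",np.degrees(np.arccos(-m[2,2])).round(1),"F",o["contact_force"].round(1),"w",round(float(o["grip_width"]),4),"gf",o["gripper_force"])
E
python3 st.py
```

```text
t 0.52 q [ 1.009  0.149 -0.001  1.94   0.     1.052 -0.127] tcp [ 0.209 -0.449  0.273] yhead -65.0 tilt 0.1 F [-0.   0.   0.3] w 0.0421 gf 0.0
```

Run:
```python
import numpy as np
b=np.radians(np.linspace(-65,41,26)); rr=np.interp(np.arange(26),[0,6,18,25],[495,460,460,520])
p=np.stack([rr*np.cos(b),rr*np.sin(b)],1)
for c in range(5):
    print(c,[(int(round(x)),int(round(y)),round(4.24*(i+1),1)) for i,(x,y) in enumerate(p[5*c+1:5*c+6]-p[5*c])])
```

```text
0 [(30, 22, 4.2), (57, 45, 8.5), (83, 71, 12.7), (106, 98, 17.0), (127, 126, 21.2)]
1 [(18, 29, 4.2), (39, 56, 8.5), (58, 85, 12.7), (74, 115, 17.0), (88, 146, 21.2)]
2 [(12, 32, 4.2), (21, 65, 8.5), (29, 98, 12.7), (33, 132, 17.0), (35, 166, 21.2)]
3 [(0, 34, 4.2), (-3, 68, 8.5), (-9, 102, 12.7), (-8, 137, 17.0), (-11, 173, 21.2)]
4 [(-5, 36, 4.2), (-14, 73, 8.5), (-25, 109, 12.7), (-39, 144, 17.0), (-56, 180, 21.2)]
```

{"method": "send_rows", "body": {"deltas": [{"dx": 30, "dy": 22, "dz": 5, "rx": 0, "ry": 0, "rz": 4.2}, {"dx": 57, "dy": 45, "dz": 10, "rx": 0, "ry": 0, "rz": 8.5}, {"dx": 83, "dy": 71, "dz": 10, "rx": 0, "ry": 0, "rz": 12.7}, {"dx": 106, "dy": 98, "dz": 10, "rx": 0, "ry": 0, "rz": 17.0}, {"dx": 127, "dy": 126, "dz": 10, "rx": 0, "ry": 0, "rz": 21.2}]}}

```text
clock: 0.93
tcp_pos: [0.338, -0.3224, 0.2823]
orientation: [2.887, 1.237, 0.0]
contact_force: [0.7, -0.3, 0.2]
grip_width: 0.0424
gripper_force: 0.0
```

```bash
python3 st.py
python3 - <<'E'
from bench import r
import cv2,numpy as np
a=r.grab_frame("top")["frame"]; b=r.grab_frame("side")["frame"]
cv2.imwrite("pics/both1.png",cv2.resize(np.vstack([a,b]),None,fx=.71,fy=.71,interpolation=cv2.INTER_AREA))
E
```

```text
t 0.93 q [ 0.802  0.101 -0.186  1.974  0.021  1.069 -0.155] tcp [ 0.338 -0.322  0.282] yhead -43.6 tilt 0.0 F [ 0.7 -0.3  0.2] w 0.0424 gf 0.0
```

View pics/both1.png

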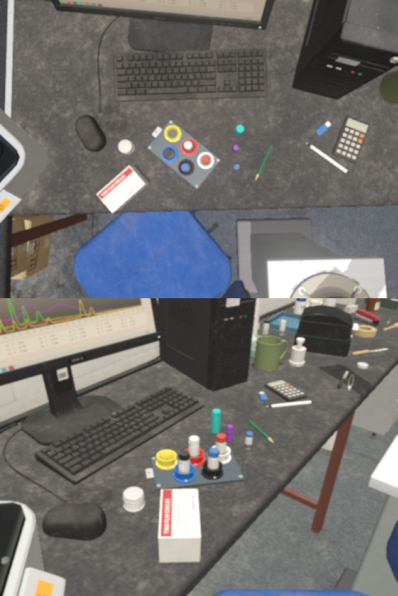

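The arm isn't in view yet, and the rack is undisturbed (yellow socket at about (172,133) in the upper half). Continuing the arc.

{"method": "send_rows", "body": {"deltas": [{"dx": 18, "dy": 29, "dz": 0, "rx": 0, "ry": 0, "rz": 4.2}, {"dx": 39, "dy": 56, "dz": 0, "rx": 0, "ry": 0, "rz": 8.5}, {"dx": 58, "dy": 85, "dz": 0, "rx": 0, "ry": 0, "rz": 12.7}, {"dx": 74, "dy": 115, "dz": 0, "rx": 0, "ry": 0, "rz": 17.0}, {"dx": 88, "dy": 146, "dz": 0, "rx": 0, "ry": 0, "rz": 21.2}]}}

```text
clock: 1.45
tcp_pos: [0.4254, -0.1771, 0.2821]
orientation: [-2.612, -1.745, 0.0]
contact_force: [0.7, -0.4, 0.4]
grip_width: 0.0418
gripper_force: 0.0
```

```bash
python3 st.py
```

```text
t 1.45 q [ 0.604  0.102 -0.367  1.976  0.042  1.07  -0.175] tcp [ 0.425 -0.177  0.282] yhead -22.5 tilt 0.0 F [ 0.7 -0.4  0.4] w 0.0418 gf 0.0
```

{"method": "send_rows", "body": {"deltas": [{"dx": 12, "dy": 32, "dz": 0, "rx": 0, "ry": 0, "rz": 4.2}, {"dx": 21, "dy": 65, "dz": 0, "rx": 0, "ry": 0, "rz": 8.5}, {"dx": 29, "dy": 98, "dz": 0, "rx": 0, "ry": 0, "rz": 12.7}, {"dx": 33, "dy": 132, "dz": 0, "rx": 0, "ry": 0, "rz": 17.0}, {"dx": 35, "dy": 166, "dz": 0, "rx": 0, "ry": 0, "rz": 21.2}]}}

```text
clock: 1.87
tcp_pos: [0.4601, -0.011, 0.2821]
orientation: [-2.247, -2.196, 0.0]
contact_force: [1.1, 0.0, 0.6]
grip_width: 0.0419
gripper_force: 0.0
```

```bash
python3 st.py
python3 - <<'E'
from bench import r
import cv2,numpy as np
a=r.grab_frame("top")["frame"]; b=r.grab_frame("side")["frame"]
cv2.imwrite("pics/both2.png",cv2.resize(np.vstack([a,b]),None,fx=.71,fy=.71,interpolation=cv2.INTER_AREA))
E
```

```text
t 1.87 q [ 0.4    0.117 -0.547  1.968  0.069  1.074 -0.2  ] tcp [ 0.46  -0.011  0.282] yhead -1.3 tilt 0.0 F [1.1 0.  0.6] w 0.0419 gf 0.0
```

View pics/both2.png

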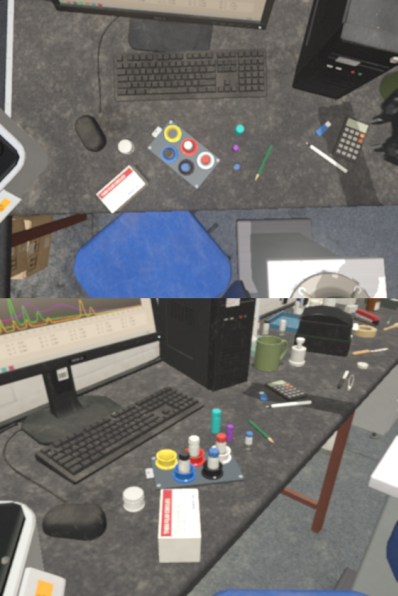

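The gripper enters at the top view's right edge (385,135 in the half-scale picture). The rack is unchanged. From here I step carefully, watching joint torques for chair contact.

```bash
echo 'print("tau",o["tau"].round(1),"M",o["moment"].round(2))' >> st.py; python3 st.py|tail -1
```

```text
tau [ -0.8 -32.1  -2.1 -27.5  -0.1  -0.   -0.1] M [0.   0.05 0.01]
```

{"method": "send_rows", "body": {"deltas": [{"dx": 0, "dy": 34, "dz": 0, "rx": 0, "ry": 0, "rz": 4.2}, {"dx": -3, "dy": 68, "dz": 0, "rx": 0, "ry": 0, "rz": 8.5}, {"dx": -3, "dy": 68, "dz": 0, "rx": 0, "ry": 0, "rz": 8.5}]}}

```text
clock: 2.22
tcp_pos: [0.4563, 0.0615, 0.2826]
orientation: [-2.068, -2.363, -0.003]
contact_force: [0.8, 0.7, 0.5]
grip_width: 0.0423
gripper_force: 0.0
```

```bash
python3 st.py
```

```text
t 2.22 q [ 0.314  0.125 -0.623  1.964  0.08   1.076 -0.211] tcp [0.456 0.061 0.283] yhead 7.6 tilt 0.1 F [0.8 0.7 0.5] w 0.0423 gf 0.0
tau [  0.8 -30.6  -0.5 -27.    0.4   0.   -0.1] M [ 0.   -0.02 -0.02]
```

{"method": "send_rows", "body": {"deltas": [{"dx": -6, "dy": 34, "dz": 0, "rx": 0, "ry": 0, "rz": 4.2}, {"dx": -5, "dy": 69, "dz": 0, "rx": 0, "ry": 0, "rz": 8.5}, {"dx": -5, "dy": 69, "dz": 0, "rx": 0, "ry": 0, "rz": 8.5}]}}

```text
clock: 2.47
tcp_pos: [0.4514, 0.1306, 0.2828]
orientation: [-1.888, -2.51, -0.005]
contact_force: [-1.0, -0.2, -0.6]
grip_width: 0.0418
gripper_force: 0.0
```

```bash
python3 st.py
```

```text
t 2.47 q [ 0.223  0.152 -0.692  1.942  0.107  1.082 -0.233] tcp [0.451 0.131 0.283] yhead 16.1 tilt 0.2 F [-1.  -0.2 -0.6] w 0.0418 gf 0.0
tau [  0.8 -30.9  -1.2 -26.6   0.5   0.2  -0.2] M [ 0.03 -0.04 -0.  ]
```

```bash
cat > plan.py <<'E'
# plan.py x y z [n]: rows taking grasp point G (world mm) to x y z with y-heading H, lean PHI
import sys,numpy as np
from bench import r
from scipy.spatial.transform import Rotation as R
H,PHI=42,20
def des():
    h=np.radians(H); u=np.array([np.cos(h),np.sin(h),0])
    z=np.array([0,0,-1.]); x=np.cross(u,z)
    return R.from_rotvec(np.radians(PHI)*u)*R.from_matrix(np.stack([x,u,z],1))
def G(o): return o["tcp_pos"]*1000-8*R.from_rotvec(o["orientation"]).as_matrix()[:,2]
if __name__=="__main__":
    o=r.get_obs(); g=np.array(list(map(float,sys.argv[1:4]))); D=des()
    c=R.from_rotvec(o["orientation"]); rv=np.degrees((D*c.inv()).as_rotvec())
    d=g+8*D.as_matrix()[:,2]-o["tcp_pos"]*1000
    print("G now",G(o).round(1),"d",d.round(1),"rot",rv.round(1),"rows>=",max(np.linalg.norm(d)/41.7,np.linalg.norm(rv)/7.16).round(1))
E
python3 plan.py 431 322 160
```

```text
G now [451.4 130.6 290.8] d [ -22.2  193.4 -130.3] rot [17.4  9.8 25.7] rows>= 5.6
```

{"method": "send_rows", "body": {"deltas": [{"dx": 0, "dy": 10, "dz": -10, "rx": 3.5, "ry": 2, "rz": 5.1}, {"dx": -2, "dy": 30, "dz": -25, "rx": 7, "ry": 3.9, "rz": 10.3}, {"dx": -5, "dy": 60, "dz": -45, "rx": 10.4, "ry": 5.9, "rz": 15.4}, {"dx": -9, "dy": 90, "dz": -65, "rx": 13.9, "ry": 7.8, "rz": 20.6}, {"dx": -9, "dy": 90, "dz": -65, "rx": 17.4, "ry": 9.8, "rz": 25.7}]}}

```text
clock: 2.88
tcp_pos: [0.4398, 0.2186, 0.2151]
orientation: [-1.142, -2.568, -0.195]
contact_force: [-0.4, -0.3, -0.5]
grip_width: 0.0418
gripper_force: 0.0
```

```bash
python3 st.py;python3 plan.py 431 322 160
```

```text
t 2.88 q [ 0.27   0.409 -0.81   1.901 -0.058  1.038  0.256] tcp [0.44  0.219 0.215] yhead 42.1 tilt 20.2 F [-0.4 -0.3 -0.5] w 0.0418 gf 0.0
tau [ -2.3 -44.8  -5.4 -23.7  -0.3  -1.1  -2.8] M [-0.28 -0.19  0.06]
G now [441.6 216.6 222.6] d [-10.6 105.4 -62.6] rot [ 0.1 -0.4 -0.1] rows>= 3.0
```

{"method": "send_rows", "body": {"deltas": [{"dx": -3, "dy": 30, "dz": -18, "rx": 0, "ry": 0, "rz": 0}, {"dx": -6, "dy": 58, "dz": -36, "rx": 0, "ry": 0, "rz": 0}, {"dx": -10, "dy": 84, "dz": -52, "rx": 0, "ry": 0, "rz": 0}, {"dx": -11, "dy": 105, "dz": -63, "rx": 0, "ry": 0, "rz": 0}, {"dx": -11, "dy": 105, "dz": -63, "rx": 0, "ry": 0, "rz": 0}]}}

```text
clock: 3.3
tcp_pos: [0.4299, 0.3226, 0.1523]
orientation: [-1.152, -2.568, -0.193]
contact_force: [-0.6, 0.2, 0.6]
grip_width: 0.0421
gripper_force: 0.0
```

```bash
python3 st.py;python3 plan.py 431 322 110
python3 - <<'E'
from bench import r
import cv2,numpy as np
a=r.grab_frame("top")["frame"][120:300,120:400]; b=r.grab_frame("side")["frame"][80:260,160:440]
cv2.imwrite("pics/near1.png",cv2.resize(np.vstack([a,b]),None,fx=1.66,fy=1.66,interpolation=cv2.INTER_CUBIC))
E
```

```text
t 3.3 q [ 0.033  0.536 -0.774  1.893  0.023  0.876  0.042] tcp [0.43  0.323 0.152] yhead 41.8 tilt 20.0 F [-0.6  0.2  0.6] w 0.0421 gf 0.0
tau [  0.3 -47.6  -9.  -21.8  -0.7  -0.3  -0.5] M [-0.22 -0.22 -0.04]
G now [431.7 320.6 159.9] d [ -0.7   1.4 -49.9] rot [ 0.3 -0.3  0.2] rows>= 1.2
```

View pics/near1.png

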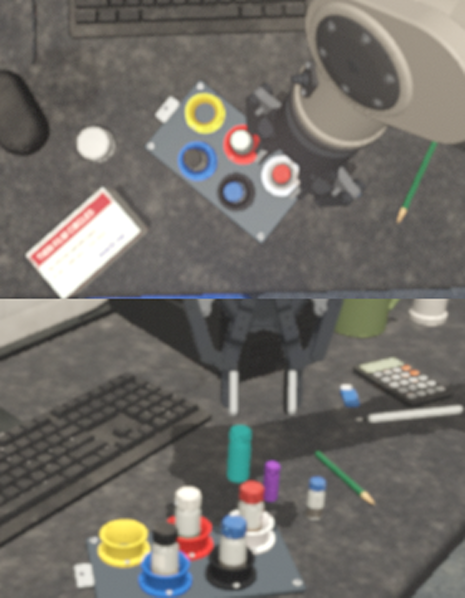

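The gripper is leaned and hangs over the red vial, which the top view shows at (282,175) in this picture with the jaw around it. No contact so far. Descending to the grasp height.

{"method": "send_rows", "body": {"deltas": [{"dx": -1, "dy": 1, "dz": -30, "rx": 0, "ry": 0, "rz": 0}, {"dx": -1, "dy": 1, "dz": -60, "rx": 0, "ry": 0, "rz": 0}, {"dx": -1, "dy": 1, "dz": -85, "rx": 0, "ry": 0, "rz": 0}, {"dx": -1, "dy": 1, "dz": -105, "rx": 0, "ry": 0, "rz": 0}, {"dx": -1, "dy": 1, "dz": -105, "rx": 0, "ry": 0, "rz": 0}]}}

```text
clock: 3.82
tcp_pos: [0.4304, 0.3173, 0.0461]
orientation: [-1.161, -2.566, -0.188]
contact_force: [0.1, -0.9, -0.5]
grip_width: 0.0419
gripper_force: 0.0
```

```bash
python3 st.py;python3 plan.py 431 322 54.5
python3 - <<'E'
from bench import r
import cv2,numpy as np
a=r.grab_frame("top")["frame"][150:270,190:380]; b=r.grab_frame("side")["frame"][130:270,200:390]
cv2.imwrite("pics/near2.png",cv2.resize(np.vstack([a,b]),None,fx=2.3,fy=2.3,interpolation=cv2.INTER_CUBIC))
E
```

```text
t 3.82 q [-0.03   0.686 -0.688  1.949  0.115  0.684  0.021] tcp [0.43  0.317 0.046] yhead 41.4 tilt 19.8 F [ 0.1 -0.9 -0.5] w 0.0419 gf 0.0
tau [ -1.4 -54.  -11.8 -17.6  -0.7  -0.7  -0.1] M [-0.29 -0.22  0.04]
G now [432.2 315.3  53.6] d [-1.2  6.7  0.9] rot [ 0.6 -0.3  0.6] rows>= 0.2
```

View pics/near2.png

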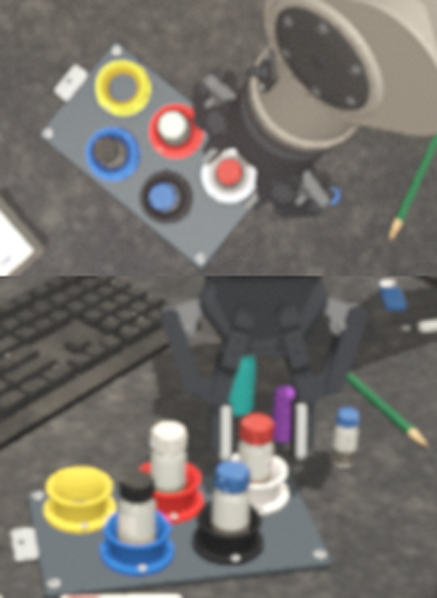

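{"method": "send_rows", "body": {"deltas": [{"dx": 0, "dy": 0, "dz": 0, "rx": 0, "ry": 0, "rz": 0}, {"dx": 0, "dy": 0, "dz": 0, "rx": 0, "ry": 0, "rz": 0}]}}

```text
clock: 4.08
tcp_pos: [0.4323, 0.3212, 0.0509]
orientation: [-1.158, -2.571, -0.198]
contact_force: [0.4, 0.4, 0.8]
grip_width: 0.0418
gripper_force: 0.0
```

```bash
python3 st.py;python3 plan.py 431 322 54.5
```

```text
t 4.08 q [-0.03   0.68  -0.694  1.945  0.114  0.686  0.021] tcp [0.432 0.321 0.051] yhead 41.5 tilt 19.7 F [0.4 0.4 0.8] w 0.0418 gf 0.0
tau [  0.1 -53.4 -10.9 -16.8  -0.9   0.1   0. ] M [-0.28 -0.24  0.05]
G now [434.1 319.2  58.5] d [-3.1  2.8 -4. ] rot [0.3 0.1 0.5] rows>= 0.1
```

{"method": "send_rows", "body": {"deltas": [{"dx": -3, "dy": 3, "dz": -4, "rx": 0, "ry": 0, "rz": 0}, {"dx": -3, "dy": 3, "dz": -4, "rx": 0, "ry": 0, "rz": 0}, {"dx": -3, "dy": 3, "dz": -4, "rx": 0, "ry": 0, "rz": 0}]}}

```text
clock: 4.33
tcp_pos: [0.4277, 0.3244, 0.0457]
orientation: [-1.156, -2.57, -0.196]
contact_force: [0.0, 0.4, -0.0]
grip_width: 0.0421
gripper_force: 0.0
```

```bash
python3 st.py;python3 plan.py 431 322 54.5
```

```text
t 4.33 q [-0.041  0.687 -0.69   1.951  0.117  0.674  0.014] tcp [0.428 0.324 0.046] yhead 41.6 tilt 19.8 F [ 0.   0.4 -0. ] w 0.0421 gf 0.0
tau [ -0.  -54.1 -11.2 -16.7  -0.9   0.   -0. ] M [-0.25 -0.24 -0.03]
G now [429.5 322.4  53.2] d [ 1.5 -0.3  1.3] rot [ 0.3 -0.1  0.4] rows>= 0.1
```

{"method": "send_rows", "body": {"deltas": [{"dx": 1, "dy": 0, "dz": 1, "rx": 0, "ry": 0, "rz": 0}, {"dx": 1, "dy": 0, "dz": 1, "rx": 0, "ry": 0, "rz": 0}, {"dx": 1, "dy": 0, "dz": 1, "rx": 0, "ry": 0, "rz": 0}, {"dx": 1, "dy": 0, "dz": 1, "rx": 0, "ry": 0, "rz": 0}, {"dx": 1, "dy": 0, "dz": 1, "rx": 0, "ry": 0, "rz": 0}], "jaw": 18, "newtons": 40}}

```text
clock: 4.75
tcp_pos: [0.4294, 0.3244, 0.0468]
orientation: [-1.157, -2.57, -0.196]
contact_force: [-0.7, -0.6, 5.7]
grip_width: 0.0214
gripper_force: 39.0
```

```bash
python3 st.py;python3 plan.py 431 322 54.5
```

```text
t 4.75 q [-0.04   0.686 -0.691  1.948  0.116  0.677  0.015] tcp [0.429 0.324 0.047] yhead 41.6 tilt 19.8 F [-0.7 -0.6  5.7] w 0.0214 gf 39.03243253938854
tau [ -0.5 -51.6 -10.5 -15.6  -0.7  -0.2   0. ] M [-0.17  0.01  0.05]
G now [431.2 322.4  54.3] d [-0.2 -0.3  0.2] rot [ 0.3 -0.   0.4] rows>= 0.1
```

Gripped (21.4 mm, 39 N). Lifting straight up, then over to yellow (relative shift +79, +90.5 mm).

{"method": "send_rows", "body": {"deltas": [{"dx": 0, "dy": 0, "dz": 15, "rx": 0, "ry": 0, "rz": 0}, {"dx": 0, "dy": 0, "dz": 35, "rx": 0, "ry": 0, "rz": 0}, {"dx": 0, "dy": 0, "dz": 55, "rx": 0, "ry": 0, "rz": 0}, {"dx": 0, "dy": 0, "dz": 72, "rx": 0, "ry": 0, "rz": 0}, {"dx": 0, "dy": 0, "dz": 72, "rx": 0, "ry": 0, "rz": 0}]}}

```text
clock: 5.17
tcp_pos: [0.4303, 0.3253, 0.1211]
orientation: [-1.157, -2.572, -0.201]
contact_force: [-0.4, 0.6, 0.2]
grip_width: 0.0213
gripper_force: 39.9
```

{"method": "send_rows", "body": {"deltas": [{"dx": 15, "dy": 18, "dz": 0, "rx": 0, "ry": 0, "rz": 0}, {"dx": 35, "dy": 40, "dz": 0, "rx": 0, "ry": 0, "rz": 0}, {"dx": 55, "dy": 63, "dz": 0, "rx": 0, "ry": 0, "rz": 0}, {"dx": 70, "dy": 80, "dz": 0, "rx": 0, "ry": 0, "rz": 0}, {"dx": 79, "dy": 90, "dz": 0, "rx": 0, "ry": 0, "rz": 0}]}}

```text
clock: 5.58
tcp_pos: [0.5089, 0.4159, 0.1173]
orientation: [-1.156, -2.569, -0.196]
contact_force: [-0.8, -0.8, -0.7]
grip_width: 0.0213
gripper_force: 39.9
```

{"method": "send_rows", "body": {"deltas": [{"dx": 0, "dy": 0, "dz": 0, "rx": 0, "ry": 0, "rz": 0}, {"dx": 0, "dy": 0, "dz": 0, "rx": 0, "ry": 0, "rz": 0}, {"dx": 0, "dy": 0, "dz": 0, "rx": 0, "ry": 0, "rz": 0}]}}

```text
clock: 5.83
tcp_pos: [0.507, 0.413, 0.1172]
orientation: [-1.157, -2.569, -0.192]
contact_force: [-0.0, 0.7, 0.6]
grip_width: 0.0215
gripper_force: 39.9
```

```bash
python3 st.py;python3 plan.py 510 413 54.5
python3 - <<'E'
from bench import r
import cv2,numpy as np
a=r.grab_frame("top")["frame"][150:270,190:380]; b=r.grab_frame("side")["frame"][130:270,200:390]
cv2.imwrite("pics/near3.png",cv2.resize(np.vstack([a,b]),None,fx=2.3,fy=2.3,interpolation=cv2.INTER_CUBIC))
E
```

```text
t 5.83 q [-0.152  0.719 -0.685  1.645  0.107  0.918 -0.047] tcp [0.507 0.413 0.117] yhead 41.6 tilt 19.8 F [-0.   0.7  0.6] w 0.0215 gf 39.856325425207615
tau [ -0.6 -62.4 -12.7 -22.9  -1.1  -0.1  -0. ] M [-0.3  -0.25 -0.03]
G now [508.9 411.  124.7] d [  1.1   2.  -70.2] rot [ 0.4 -0.2  0.4] rows>= 1.7
```

View pics/near3.png

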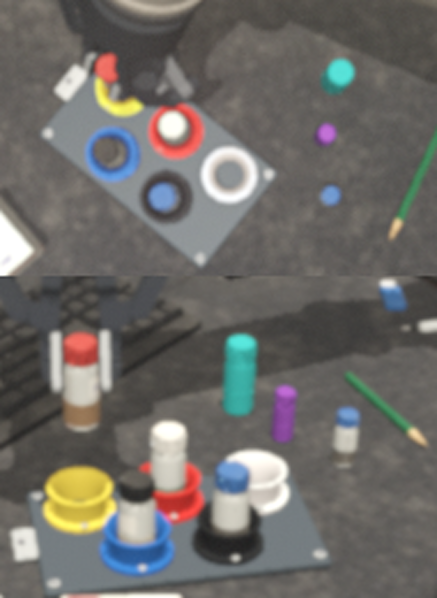

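The red vial hangs upright at side (82,380), above the yellow socket at (80,500). Descending.

{"method": "send_rows", "body": {"deltas": [{"dx": 1, "dy": 2, "dz": -12, "rx": 0, "ry": 0, "rz": 0}, {"dx": 1, "dy": 2, "dz": -27, "rx": 0, "ry": 0, "rz": 0}, {"dx": 1, "dy": 2, "dz": -40, "rx": 0, "ry": 0, "rz": 0}, {"dx": 1, "dy": 2, "dz": -48, "rx": 0, "ry": 0, "rz": 0}, {"dx": 1, "dy": 2, "dz": -48, "rx": 0, "ry": 0, "rz": 0}]}}

```text
clock: 6.35
tcp_pos: [0.5075, 0.4145, 0.0669]
orientation: [-1.157, -2.567, -0.189]
contact_force: [0.7, -0.5, -0.5]
grip_width: 0.0213
gripper_force: 39.9
```

{"method": "send_rows", "body": {"deltas": [{"dx": 0, "dy": 0, "dz": 0, "rx": 0, "ry": 0, "rz": 0}, {"dx": 0, "dy": 0, "dz": 0, "rx": 0, "ry": 0, "rz": 0}]}}

```text
clock: 6.52
tcp_pos: [0.509, 0.4164, 0.0705]
orientation: [-1.156, -2.569, -0.196]
contact_force: [-0.3, 0.3, -0.4]
grip_width: 0.0217
gripper_force: 39.9
```

```bash
python3 st.py;python3 plan.py 510 413 54.3
```

```text
t 6.52 q [-0.171  0.78  -0.661  1.658  0.136  0.846 -0.047] tcp [0.509 0.416 0.07 ] yhead 41.6 tilt 19.8 F [-0.3  0.3 -0.4] w 0.0217 gf 39.86492173746228
tau [  0.1 -63.6 -12.6 -20.3  -1.   -0.    0. ] M [-0.26 -0.28 -0.  ]
G now [510.8 414.4  78. ] d [ -0.8  -1.4 -23.7] rot [ 0.3 -0.1  0.4] rows>= 0.6
```

{"method": "send_rows", "body": {"deltas": [{"dx": -1, "dy": -1, "dz": -5, "rx": 0, "ry": 0, "rz": 0}, {"dx": -1, "dy": -1, "dz": -10, "rx": 0, "ry": 0, "rz": 0}, {"dx": -1, "dy": -1, "dz": -15, "rx": 0, "ry": 0, "rz": 0}, {"dx": -1, "dy": -1, "dz": -20, "rx": 0, "ry": 0, "rz": 0}, {"dx": -1, "dy": -1, "dz": -20, "rx": 0, "ry": 0, "rz": 0}]}}

```text
clock: 6.93
tcp_pos: [0.5074, 0.4145, 0.049]
orientation: [-1.157, -2.569, -0.193]
contact_force: [-0.7, -0.1, -0.1]
grip_width: 0.0215
gripper_force: 39.9
```

```bash
python3 st.py;python3 plan.py 510 413 54.3
```

```text
t 6.93 q [-0.176  0.806 -0.65   1.669  0.148  0.814 -0.046] tcp [0.507 0.414 0.049] yhead 41.6 tilt 19.8 F [-0.7 -0.1 -0.1] w 0.0215 gf 39.865378718823195
tau [ -0.3 -66.  -13.4 -20.5  -1.   -0.2   0. ] M [-0.29 -0.25 -0.04]
G now [509.3 412.5  56.5] d [ 0.7  0.6 -2.2] rot [ 0.4 -0.2  0.4] rows>= 0.1
```

{"method": "send_rows", "body": {"deltas": [{"dx": 0, "dy": 0, "dz": -2, "rx": 0, "ry": 0, "rz": 0}, {"dx": 0, "dy": 0, "dz": -2, "rx": 0, "ry": 0, "rz": 0}]}}

```text
clock: 7.1
tcp_pos: [0.5079, 0.415, 0.048]
orientation: [-1.157, -2.569, -0.195]
contact_force: [0.4, 0.6, -0.1]
grip_width: 0.0218
gripper_force: 39.9
```

{"method": "send_rows", "body": {"deltas": [{"dx": 0, "dy": 0, "dz": 0, "rx": 0, "ry": 0, "rz": 0}, {"dx": 0, "dy": 0, "dz": 0, "rx": 0, "ry": 0, "rz": 0}, {"dx": 0, "dy": 0, "dz": 0, "rx": 0, "ry": 0, "rz": 0}, {"dx": 0, "dy": 0, "dz": 0, "rx": 0, "ry": 0, "rz": 0}], "jaw": 42}}

```text
clock: 7.43
tcp_pos: [0.5081, 0.4152, 0.0486]
orientation: [-1.157, -2.57, -0.196]
contact_force: [0.1, -0.9, 0.5]
grip_width: 0.042
gripper_force: 0.0
```

{"method": "send_rows", "body": {"deltas": [{"dx": 0, "dy": 0, "dz": 20, "rx": 0, "ry": 0, "rz": 0}, {"dx": 0, "dy": 0, "dz": 50, "rx": 0, "ry": 0, "rz": 0}, {"dx": -10, "dy": -12, "dz": 62, "rx": 0, "ry": 0, "rz": 0}, {"dx": -28, "dy": -32, "dz": 62, "rx": 0, "ry": 0, "rz": 0}, {"dx": -39, "dy": -45, "dz": 62, "rx": 0, "ry": 0, "rz": 0}]}}

```text
clock: 7.85
tcp_pos: [0.4682, 0.3695, 0.1114]
orientation: [-1.156, -2.571, -0.196]
contact_force: [0.0, 0.3, -1.0]
grip_width: 0.0419
gripper_force: 0.0
```

{"method": "send_rows", "body": {"deltas": [{"dx": 0, "dy": 0, "dz": 0, "rx": 0, "ry": 0, "rz": 0}, {"dx": 0, "dy": 0, "dz": 0, "rx": 0, "ry": 0, "rz": 0}]}}

```text
clock: 8.02
tcp_pos: [0.469, 0.3693, 0.1106]
orientation: [-1.158, -2.57, -0.195]
contact_force: [0.0, 0.6, -0.1]
grip_width: 0.0418
gripper_force: 0.0
```

```bash
python3 st.py;python3 plan.py 470.5 367.6 54.5
python3 - <<'E'
from bench import r
import cv2,numpy as np
a=r.grab_frame("top")["frame"][150:270,190:380]; b=r.grab_frame("side")["frame"][130:270,200:390]
cv2.imwrite("pics/near4.png",cv2.resize(np.vstack([a,b]),None,fx=2.3,fy=2.3,interpolation=cv2.INTER_CUBIC))
E
```

```text
t 8.02 q [-0.079  0.66  -0.712  1.788  0.09   0.846 -0.018] tcp [0.469 0.369 0.111] yhead 41.5 tilt 19.8 F [ 0.   0.6 -0.1] w 0.0418 gf 0.0
tau [  0.6 -57.3 -11.6 -20.   -1.1   0.1   0. ] M [-0.24 -0.25  0.02]
G now [470.8 367.3 118.1] d [ -0.3   0.3 -63.6] rot [ 0.4 -0.   0.5] rows>= 1.5
```

View pics/near4.png

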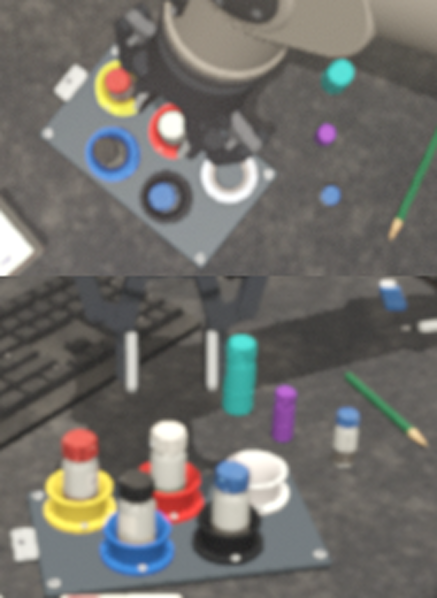

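Red is seated upright in yellow (side (80,465)), and the jaw is straddling the white vial. Grasping white.

{"method": "send_rows", "body": {"deltas": [{"dx": 0, "dy": 0, "dz": -20, "rx": 0, "ry": 0, "rz": 0}, {"dx": 0, "dy": 0, "dz": -40, "rx": 0, "ry": 0, "rz": 0}, {"dx": 0, "dy": 0, "dz": -55, "rx": 0, "ry": 0, "rz": 0}, {"dx": 0, "dy": 0, "dz": -63, "rx": 0, "ry": 0, "rz": 0}, {"dx": 0, "dy": 0, "dz": -63, "rx": 0, "ry": 0, "rz": 0}]}}

```text
clock: 8.53
tcp_pos: [0.468, 0.3698, 0.0453]
orientation: [-1.156, -2.568, -0.192]
contact_force: [0.2, -0.6, 1.0]
grip_width: 0.0423
gripper_force: 0.0
```

{"method": "send_rows", "body": {"deltas": [{"dx": 0, "dy": 0, "dz": 0, "rx": 0, "ry": 0, "rz": 0}, {"dx": 0, "dy": 0, "dz": 0, "rx": 0, "ry": 0, "rz": 0}]}}

```text
clock: 8.7
tcp_pos: [0.4694, 0.3708, 0.0481]
orientation: [-1.156, -2.57, -0.197]
contact_force: [0.2, -0.0, 0.1]
grip_width: 0.0421
gripper_force: 0.0
```

```bash
python3 st.py;python3 plan.py 470.5 367.6 54.5
```

```text
t 8.7 q [-0.11   0.746 -0.671  1.811  0.135  0.743 -0.022] tcp [0.469 0.371 0.048] yhead 41.6 tilt 19.8 F [ 0.2 -0.   0.1] w 0.0421 gf 0.0
tau [ -0.  -58.6 -11.9 -18.   -0.9   0.   -0. ] M [-0.21 -0.24  0.  ]
G now [471.2 368.8  55.7] d [-0.7 -1.2 -1.1] rot [ 0.3 -0.   0.4] rows>= 0.1
```

Close with the small correction, lift, shift to white (-39.4, -45.2), hold.

{"method": "send_rows", "body": {"deltas": [{"dx": -1, "dy": -1, "dz": -1, "rx": 0, "ry": 0, "rz": 0}, {"dx": -1, "dy": -1, "dz": -1, "rx": 0, "ry": 0, "rz": 0}, {"dx": -1, "dy": -1, "dz": -1, "rx": 0, "ry": 0, "rz": 0}, {"dx": -1, "dy": -1, "dz": -1, "rx": 0, "ry": 0, "rz": 0}, {"dx": -1, "dy": -1, "dz": -1, "rx": 0, "ry": 0, "rz": 0}], "jaw": 18}}

```text
clock: 9.12
tcp_pos: [0.4684, 0.3694, 0.0471]
orientation: [-1.157, -2.57, -0.197]
contact_force: [-0.3, -1.2, 5.9]
grip_width: 0.0213
gripper_force: 39.4
```

{"method": "send_rows", "body": {"deltas": [{"dx": 0, "dy": 0, "dz": 15, "rx": 0, "ry": 0, "rz": 0}, {"dx": 0, "dy": 0, "dz": 35, "rx": 0, "ry": 0, "rz": 0}, {"dx": 0, "dy": 0, "dz": 50, "rx": 0, "ry": 0, "rz": 0}, {"dx": -12, "dy": -14, "dz": 60, "rx": 0, "ry": 0, "rz": 0}, {"dx": -27, "dy": -31, "dz": 60, "rx": 0, "ry": 0, "rz": 0}]}}

```text
clock: 9.53
tcp_pos: [0.4423, 0.3401, 0.1097]
orientation: [-1.155, -2.573, -0.202]
contact_force: [0.1, -0.7, 0.6]
grip_width: 0.0214
gripper_force: 40.2
```

{"method": "send_rows", "body": {"deltas": [{"dx": -12, "dy": -14, "dz": 0, "rx": 0, "ry": 0, "rz": 0}, {"dx": -12, "dy": -14, "dz": -20, "rx": 0, "ry": 0, "rz": 0}, {"dx": -12, "dy": -14, "dz": -33, "rx": 0, "ry": 0, "rz": 0}, {"dx": -12, "dy": -14, "dz": -33, "rx": 0, "ry": 0, "rz": 0}, {"dx": -12, "dy": -14, "dz": -33, "rx": 0, "ry": 0, "rz": 0}]}}

```text
clock: 9.95
tcp_pos: [0.4287, 0.3243, 0.0732]
orientation: [-1.156, -2.569, -0.194]
contact_force: [0.0, 0.8, -0.0]
grip_width: 0.0214
gripper_force: 40.2
```

```bash
python3 st.py;python3 plan.py 431 322.4 54.5
```

```text
t 9.95 q [-0.02   0.648 -0.717  1.939  0.096  0.726  0.016] tcp [0.429 0.324 0.073] yhead 41.6 tilt 19.8 F [ 0.   0.8 -0. ] w 0.0214 gf 40.19629117101431
tau [  0.4 -52.1 -10.6 -17.5  -0.9   0.   -0. ] M [-0.26 -0.28  0.05]
G now [430.5 322.3  80.7] d [  0.5   0.1 -26.2] rot [ 0.3 -0.2  0.4] rows>= 0.6
```

{"method": "send_rows", "body": {"deltas": [{"dx": 0, "dy": 0, "dz": -7, "rx": 0, "ry": 0, "rz": 0}, {"dx": 0, "dy": 0, "dz": -14, "rx": 0, "ry": 0, "rz": 0}, {"dx": 0, "dy": 0, "dz": -20, "rx": 0, "ry": 0, "rz": 0}, {"dx": 0, "dy": 0, "dz": -25, "rx": 0, "ry": 0, "rz": 0}, {"dx": 0, "dy": 0, "dz": -25, "rx": 0, "ry": 0, "rz": 0}]}}

```text
clock: 10.37
tcp_pos: [0.4287, 0.3242, 0.0475]
orientation: [-1.156, -2.569, -0.195]
contact_force: [0.5, -0.6, 0.2]
grip_width: 0.0215
gripper_force: 40.3
```

{"method": "send_rows", "body": {"deltas": [{"dx": 0, "dy": 0, "dz": 0, "rx": 0, "ry": 0, "rz": 0}, {"dx": 0, "dy": 0, "dz": 0, "rx": 0, "ry": 0, "rz": 0}]}}

```text
clock: 10.53
tcp_pos: [0.4289, 0.3241, 0.0483]
orientation: [-1.157, -2.569, -0.195]
contact_force: [0.1, 0.1, 0.0]
grip_width: 0.0217
gripper_force: 40.3
```

```bash
python3 st.py;python3 plan.py 431 322.4 54.5
```

```text
t 10.53 q [-0.036  0.685 -0.696  1.948  0.119  0.681  0.012] tcp [0.429 0.324 0.048] yhead 41.6 tilt 19.8 F [0.1 0.1 0. ] w 0.0217 gf 40.31511160545051
tau [ -0.1 -53.8 -11.2 -16.9  -0.9   0.   -0. ] M [-0.3  -0.25 -0.03]
G now [430.7 322.1  55.8] d [ 0.3  0.3 -1.3] rot [ 0.3 -0.1  0.4] rows>= 0.1
```

Release (it drops about 1 mm), lift and return to red in yellow.

{"method": "send_rows", "body": {"deltas": [{"dx": 0, "dy": 0, "dz": -1, "rx": 0, "ry": 0, "rz": 0}, {"dx": 0, "dy": 0, "dz": -1, "rx": 0, "ry": 0, "rz": 0}, {"dx": 0, "dy": 0, "dz": -1, "rx": 0, "ry": 0, "rz": 0}, {"dx": 0, "dy": 0, "dz": -1, "rx": 0, "ry": 0, "rz": 0}], "jaw": 42}}

```text
clock: 10.87
tcp_pos: [0.429, 0.324, 0.0474]
orientation: [-1.157, -2.57, -0.195]
contact_force: [0.0, 0.4, -0.5]
grip_width: 0.0413
gripper_force: 0.0
```

{"method": "send_rows", "body": {"deltas": [{"dx": 0, "dy": 0, "dz": 20, "rx": 0, "ry": 0, "rz": 0}, {"dx": 0, "dy": 0, "dz": 50, "rx": 0, "ry": 0, "rz": 0}, {"dx": 13, "dy": 15, "dz": 62, "rx": 0, "ry": 0, "rz": 0}, {"dx": 35, "dy": 40, "dz": 62, "rx": 0, "ry": 0, "rz": 0}, {"dx": 58, "dy": 66, "dz": 62, "rx": 0, "ry": 0, "rz": 0}]}}

```text
clock: 11.28
tcp_pos: [0.4883, 0.3901, 0.1107]
orientation: [-1.159, -2.571, -0.196]
contact_force: [0.8, -0.2, -0.3]
grip_width: 0.0418
gripper_force: 0.0
```

{"method": "send_rows", "body": {"deltas": [{"dx": 15, "dy": 17, "dz": 0, "rx": 0, "ry": 0, "rz": 0}, {"dx": 21, "dy": 25, "dz": 0, "rx": 0, "ry": 0, "rz": 0}, {"dx": 21, "dy": 25, "dz": 0, "rx": 0, "ry": 0, "rz": 0}, {"dx": 21, "dy": 25, "dz": 0, "rx": 0, "ry": 0, "rz": 0}]}}

```text
clock: 11.62
tcp_pos: [0.507, 0.4146, 0.1088]
orientation: [-1.156, -2.569, -0.193]
contact_force: [0.3, -0.7, -0.5]
grip_width: 0.0419
gripper_force: 0.0
```

```bash
python3 st.py;python3 plan.py 510 412.8 54.5
python3 - <<'E'
from bench import r
import cv2,numpy as np
a=r.grab_frame("top")["frame"][150:270,190:380]; b=r.grab_frame("side")["frame"][130:270,200:390]
cv2.imwrite("pics/near5.png",cv2.resize(np.vstack([a,b]),None,fx=2.3,fy=2.3,interpolation=cv2.INTER_CUBIC))
E
```

```text
t 11.62 q [-0.155  0.731 -0.683  1.648  0.114  0.905 -0.049] tcp [0.507 0.415 0.109] yhead 41.6 tilt 19.8 F [ 0.3 -0.7 -0.5] w 0.0419 gf 0.0
tau [ -0.8 -62.6 -12.9 -23.1  -1.1  -0.2  -0. ] M [-0.25 -0.2  -0.  ]
G now [508.8 412.6 116.3] d [  1.2   0.2 -61.8] rot [ 0.4 -0.2  0.4] rows>= 1.5
```

View pics/near5.png

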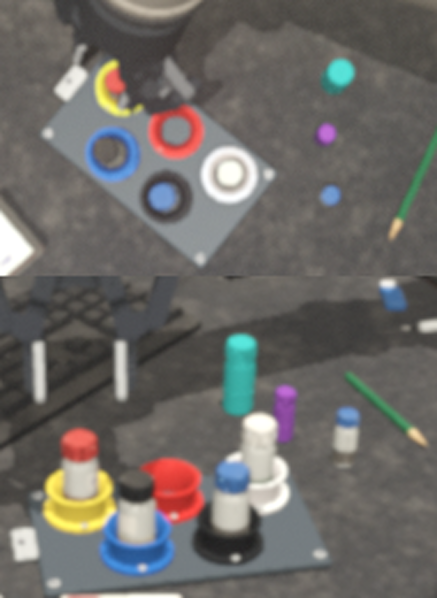

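White is seated in the white socket (side (258,455)) and red socket is empty. Now red goes from yellow to red.

{"method": "send_rows", "body": {"deltas": [{"dx": 1, "dy": 0, "dz": -20, "rx": 0, "ry": 0, "rz": 0}, {"dx": 1, "dy": 0, "dz": -40, "rx": 0, "ry": 0, "rz": 0}, {"dx": 1, "dy": 0, "dz": -54, "rx": 0, "ry": 0, "rz": 0}, {"dx": 1, "dy": 0, "dz": -62, "rx": 0, "ry": 0, "rz": 0}, {"dx": 1, "dy": 0, "dz": -62, "rx": 0, "ry": 0, "rz": 0}]}}

```text
clock: 12.13
tcp_pos: [0.5077, 0.4135, 0.0453]
orientation: [-1.157, -2.568, -0.191]
contact_force: [-0.7, 0.3, 1.3]
grip_width: 0.042
gripper_force: 0.0
```

{"method": "send_rows", "body": {"deltas": [{"dx": 0, "dy": 0, "dz": 0, "rx": 0, "ry": 0, "rz": 0}, {"dx": 0, "dy": 0, "dz": 0, "rx": 0, "ry": 0, "rz": 0}]}}

```text
clock: 12.3
tcp_pos: [0.5093, 0.4155, 0.0483]
orientation: [-1.157, -2.57, -0.197]
contact_force: [0.2, -0.9, 0.2]
grip_width: 0.0418
gripper_force: 0.0
```

```bash
python3 st.py;python3 plan.py 510 412.8 54.5
```

```text
t 12.3 q [-0.175  0.809 -0.652  1.666  0.151  0.812 -0.047] tcp [0.509 0.415 0.048] yhead 41.6 tilt 19.8 F [ 0.2 -0.9  0.2] w 0.0418 gf 0.0
tau [  0.2 -64.2 -12.7 -19.3  -1.   -0.    0. ] M [-0.32 -0.21 -0.05]
G now [511.1 413.5  55.9] d [-1.1 -0.7 -1.3] rot [ 0.3 -0.   0.4] rows>= 0.1
```

{"method": "send_rows", "body": {"deltas": [{"dx": -1, "dy": -1, "dz": -1, "rx": 0, "ry": 0, "rz": 0}, {"dx": -1, "dy": -1, "dz": -1, "rx": 0, "ry": 0, "rz": 0}, {"dx": -1, "dy": -1, "dz": -1, "rx": 0, "ry": 0, "rz": 0}, {"dx": -1, "dy": -1, "dz": -1, "rx": 0, "ry": 0, "rz": 0}, {"dx": -1, "dy": -1, "dz": -1, "rx": 0, "ry": 0, "rz": 0}], "jaw": 18}}

```text
clock: 12.72
tcp_pos: [0.5083, 0.4144, 0.0472]
orientation: [-1.157, -2.57, -0.197]
contact_force: [-0.7, -1.8, 6.0]
grip_width: 0.0218
gripper_force: 39.3
```

{"method": "send_rows", "body": {"deltas": [{"dx": 0, "dy": 0, "dz": 15, "rx": 0, "ry": 0, "rz": 0}, {"dx": 0, "dy": 0, "dz": 35, "rx": 0, "ry": 0, "rz": 0}, {"dx": 0, "dy": 0, "dz": 50, "rx": 0, "ry": 0, "rz": 0}, {"dx": -12, "dy": -14, "dz": 60, "rx": 0, "ry": 0, "rz": 0}, {"dx": -27, "dy": -31, "dz": 60, "rx": 0, "ry": 0, "rz": 0}]}}

```text
clock: 13.13
tcp_pos: [0.4822, 0.3854, 0.11]
orientation: [-1.156, -2.572, -0.203]
contact_force: [0.3, 0.2, 0.3]
grip_width: 0.0216
gripper_force: 40.2
```

{"method": "send_rows", "body": {"deltas": [{"dx": -12, "dy": -14, "dz": 0, "rx": 0, "ry": 0, "rz": 0}, {"dx": -12, "dy": -14, "dz": -20, "rx": 0, "ry": 0, "rz": 0}, {"dx": -12, "dy": -14, "dz": -33, "rx": 0, "ry": 0, "rz": 0}, {"dx": -12, "dy": -14, "dz": -33, "rx": 0, "ry": 0, "rz": 0}, {"dx": -12, "dy": -14, "dz": -33, "rx": 0, "ry": 0, "rz": 0}]}}

```text
clock: 13.55
tcp_pos: [0.4687, 0.3693, 0.0731]
orientation: [-1.156, -2.569, -0.194]
contact_force: [0.3, 0.5, -0.1]
grip_width: 0.0217
gripper_force: 40.2
```

```bash
python3 st.py;python3 plan.py 470.5 367.6 54.5
```

```text
t 13.55 q [-0.094  0.711 -0.691  1.804  0.119  0.785 -0.021] tcp [0.469 0.369 0.073] yhead 41.6 tilt 19.8 F [ 0.3  0.5 -0.1] w 0.0217 gf 40.20409232005477
tau [  0.4 -57.8 -11.6 -18.8  -0.9  -0.   -0. ] M [-0.24 -0.31  0.02]
G now [470.6 367.3  80.6] d [ -0.1   0.4 -26.1] rot [ 0.4 -0.2  0.4] rows>= 0.6
```

{"method": "send_rows", "body": {"deltas": [{"dx": 0, "dy": 0, "dz": -7, "rx": 0, "ry": 0, "rz": 0}, {"dx": 0, "dy": 0, "dz": -14, "rx": 0, "ry": 0, "rz": 0}, {"dx": 0, "dy": 0, "dz": -20, "rx": 0, "ry": 0, "rz": 0}, {"dx": 0, "dy": 0, "dz": -26, "rx": 0, "ry": 0, "rz": 0}, {"dx": 0, "dy": 0, "dz": -26, "rx": 0, "ry": 0, "rz": 0}]}}

```text
clock: 13.97
tcp_pos: [0.4689, 0.3693, 0.0467]
orientation: [-1.157, -2.569, -0.195]
contact_force: [-0.5, -0.5, -0.6]
grip_width: 0.0217
gripper_force: 41.0
```

{"method": "send_rows", "body": {"deltas": [{"dx": 0, "dy": 0, "dz": 0, "rx": 0, "ry": 0, "rz": 0}, {"dx": 0, "dy": 0, "dz": 0, "rx": 0, "ry": 0, "rz": 0}]}}

```text
clock: 14.13
tcp_pos: [0.4688, 0.3691, 0.047]
orientation: [-1.157, -2.569, -0.195]
contact_force: [-0.9, 0.1, 0.0]
grip_width: 0.0216
gripper_force: 41.0
```

```bash
python3 st.py;python3 plan.py 470.5 367.6 54.5
```

```text
t 14.13 q [-0.107  0.747 -0.673  1.813  0.138  0.742 -0.023] tcp [0.469 0.369 0.047] yhead 41.6 tilt 19.8 F [-0.9  0.1  0. ] w 0.0216 gf 41.023510987870395
tau [ -0.  -59.6 -12.3 -18.4  -1.   -0.   -0. ] M [-0.28 -0.23 -0.02]
G now [470.7 367.1  54.6] d [-0.2  0.6 -0.1] rot [ 0.3 -0.1  0.4] rows>= 0.1
```

{"method": "send_rows", "body": {"deltas": [{"dx": 0, "dy": 0, "dz": 0, "rx": 0, "ry": 0, "rz": 0}, {"dx": 0, "dy": 0, "dz": 0, "rx": 0, "ry": 0, "rz": 0}, {"dx": 0, "dy": 0, "dz": 0, "rx": 0, "ry": 0, "rz": 0}, {"dx": 0, "dy": 0, "dz": 0, "rx": 0, "ry": 0, "rz": 0}], "jaw": 42}}

```text
clock: 14.47
tcp_pos: [0.469, 0.3691, 0.0474]
orientation: [-1.157, -2.57, -0.195]
contact_force: [-0.0, -0.6, -0.2]
grip_width: 0.0421
gripper_force: 0.0
```

{"method": "send_rows", "body": {"deltas": [{"dx": 0, "dy": 0, "dz": 20, "rx": 0, "ry": 0, "rz": 0}, {"dx": 0, "dy": 0, "dz": 50, "rx": 0, "ry": 0, "rz": 0}, {"dx": -13, "dy": 2, "dz": 63, "rx": 0, "ry": 0, "rz": 0}, {"dx": -35, "dy": 6, "dz": 63, "rx": 0, "ry": 0, "rz": 0}, {"dx": -57, "dy": 11, "dz": 63, "rx": 0, "ry": 0, "rz": 0}]}}

```text
clock: 14.88
tcp_pos: [0.4127, 0.3803, 0.1115]
orientation: [-1.159, -2.57, -0.199]
contact_force: [-0.6, 0.4, -0.2]
grip_width: 0.0419
gripper_force: 0.0
```

{"method": "send_rows", "body": {"deltas": [{"dx": 0, "dy": 0, "dz": 0, "rx": 0, "ry": 0, "rz": 0}, {"dx": 0, "dy": 0, "dz": 0, "rx": 0, "ry": 0, "rz": 0}, {"dx": 0, "dy": 0, "dz": 0, "rx": 0, "ry": 0, "rz": 0}]}}

```text
clock: 15.13
tcp_pos: [0.4126, 0.3799, 0.1103]
orientation: [-1.157, -2.57, -0.196]
contact_force: [-0.0, -1.6, -0.7]
grip_width: 0.0417
gripper_force: 0.0
```

```bash
python3 st.py;python3 plan.py 413.1 377.8 54.5
python3 - <<'E'
from bench import r
import cv2,numpy as np
a=r.grab_frame("top")["frame"][150:270,190:380]; b=r.grab_frame("side")["frame"][130:270,200:390]
cv2.imwrite("pics/near6.png",cv2.resize(np.vstack([a,b]),None,fx=2.3,fy=2.3,interpolation=cv2.INTER_CUBIC))
E
```

```text
t 15.13 q [-0.105  0.608 -0.74   1.893  0.072  0.772 -0.075] tcp [0.413 0.38  0.11 ] yhead 41.6 tilt 19.8 F [-0.  -1.6 -0.7] w 0.0417 gf 0.0
tau [ -0.8 -52.8 -11.6 -19.8  -1.   -0.   -0. ] M [-0.28 -0.27  0.01]
G now [414.4 377.9 117.9] d [ -1.3  -0.1 -63.4] rot [ 0.3 -0.   0.4] rows>= 1.5
```

View pics/near6.png

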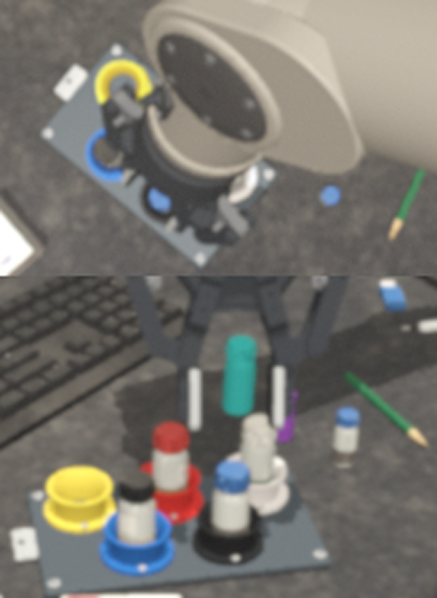

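Red is seated in its socket (side (170,460)), and the jaw is above the blue vial. Grasping blue.

{"method": "send_rows", "body": {"deltas": [{"dx": -1, "dy": 0, "dz": -20, "rx": 0, "ry": 0, "rz": 0}, {"dx": -1, "dy": 0, "dz": -40, "rx": 0, "ry": 0, "rz": 0}, {"dx": -1, "dy": 0, "dz": -54, "rx": 0, "ry": 0, "rz": 0}, {"dx": -1, "dy": 0, "dz": -63, "rx": 0, "ry": 0, "rz": 0}, {"dx": -1, "dy": 0, "dz": -63, "rx": 0, "ry": 0, "rz": 0}]}}

```text
clock: 15.65
tcp_pos: [0.4104, 0.3791, 0.0453]
orientation: [-1.158, -2.567, -0.191]
contact_force: [0.6, -0.4, -0.3]
grip_width: 0.0419
gripper_force: 0.0
```

{"method": "send_rows", "body": {"deltas": [{"dx": 0, "dy": 0, "dz": 0, "rx": 0, "ry": 0, "rz": 0}, {"dx": 0, "dy": 0, "dz": 0, "rx": 0, "ry": 0, "rz": 0}]}}

```text
clock: 15.82
tcp_pos: [0.4114, 0.3807, 0.048]
orientation: [-1.157, -2.57, -0.197]
contact_force: [-0.8, -0.8, -0.7]
grip_width: 0.042
gripper_force: 0.0
```

```bash
python3 st.py;python3 plan.py 413.1 377.8 54.5
```

```text
t 15.82 q [-0.146  0.698 -0.691  1.92   0.124  0.66  -0.086] tcp [0.411 0.381 0.048] yhead 41.6 tilt 19.8 F [-0.8 -0.8 -0.7] w 0.042 gf 0.0
tau [  0.  -54.4 -11.2 -16.9  -0.8  -0.1   0. ] M [-0.2  -0.21  0.02]
G now [413.2 378.6  55.5] d [-0.1 -0.8 -1. ] rot [ 0.3 -0.   0.4] rows>= 0.1
```

{"method": "send_rows", "body": {"deltas": [{"dx": 0, "dy": -1, "dz": -1, "rx": 0, "ry": 0, "rz": 0}, {"dx": 0, "dy": -1, "dz": -1, "rx": 0, "ry": 0, "rz": 0}, {"dx": 0, "dy": -1, "dz": -1, "rx": 0, "ry": 0, "rz": 0}, {"dx": 0, "dy": -1, "dz": -1, "rx": 0, "ry": 0, "rz": 0}, {"dx": 0, "dy": -1, "dz": -1, "rx": 0, "ry": 0, "rz": 0}], "jaw": 18}}

```text
clock: 16.23
tcp_pos: [0.4115, 0.3793, 0.0471]
orientation: [-1.157, -2.57, -0.197]
contact_force: [0.0, -1.7, 5.6]
grip_width: 0.0217
gripper_force: 39.1
```

{"method": "send_rows", "body": {"deltas": [{"dx": 0, "dy": 0, "dz": 15, "rx": 0, "ry": 0, "rz": 0}, {"dx": 0, "dy": 0, "dz": 35, "rx": 0, "ry": 0, "rz": 0}, {"dx": 0, "dy": 0, "dz": 57, "rx": 0, "ry": 0, "rz": 0}, {"dx": 0, "dy": 0, "dz": 72, "rx": 0, "ry": 0, "rz": 0}, {"dx": 14, "dy": 5, "dz": 74, "rx": 0, "ry": 0, "rz": 0}]}}

```text
clock: 16.65
tcp_pos: [0.4235, 0.3846, 0.1231]
orientation: [-1.154, -2.572, -0.197]
contact_force: [-0.1, -0.1, -0.5]
grip_width: 0.0216
gripper_force: 39.8
```

{"method": "send_rows", "body": {"deltas": [{"dx": 22, "dy": 8, "dz": 0, "rx": 0, "ry": 0, "rz": 0}, {"dx": 46, "dy": 17, "dz": 0, "rx": 0, "ry": 0, "rz": 0}, {"dx": 68, "dy": 24, "dz": 0, "rx": 0, "ry": 0, "rz": 0}, {"dx": 83, "dy": 30, "dz": 0, "rx": 0, "ry": 0, "rz": 0}, {"dx": 83, "dy": 30, "dz": -10, "rx": 0, "ry": 0, "rz": 0}]}}

```text
clock: 17.07
tcp_pos: [0.5122, 0.4157, 0.1119]
orientation: [-1.16, -2.571, -0.203]
contact_force: [0.7, -0.3, 0.7]
grip_width: 0.0216
gripper_force: 39.8
```

{"method": "send_rows", "body": {"deltas": [{"dx": 0, "dy": 0, "dz": -20, "rx": 0, "ry": 0, "rz": 0}, {"dx": 0, "dy": 0, "dz": -36, "rx": 0, "ry": 0, "rz": 0}, {"dx": 0, "dy": 0, "dz": -36, "rx": 0, "ry": 0, "rz": 0}, {"dx": 0, "dy": 0, "dz": -36, "rx": 0, "ry": 0, "rz": 0}]}}

```text
clock: 17.4
tcp_pos: [0.5063, 0.4132, 0.0729]
orientation: [-1.156, -2.568, -0.191]
contact_force: [0.3, 0.3, 0.4]
grip_width: 0.0216
gripper_force: 39.8
```

```bash
python3 st.py;python3 plan.py 510 412.8 54.5
```

```text
t 17.4 q [-0.163  0.776 -0.668  1.664  0.138  0.851 -0.05 ] tcp [0.506 0.413 0.073] yhead 41.6 tilt 19.8 F [0.3 0.3 0.4] w 0.0216 gf 39.80112093966454
tau [  0.1 -62.6 -12.4 -20.   -1.   -0.1   0. ] M [-0.2  -0.24  0.03]
G now [508.2 411.3  80.4] d [  1.9   1.6 -25.9] rot [ 0.4 -0.2  0.4] rows>= 0.6
```

{"method": "send_rows", "body": {"deltas": [{"dx": 2, "dy": 1.5, "dz": 0, "rx": 0, "ry": 0, "rz": 0}, {"dx": 2, "dy": 1.5, "dz": 0, "rx": 0, "ry": 0, "rz": 0}, {"dx": 2, "dy": 1.5, "dz": -5, "rx": 0, "ry": 0, "rz": 0}, {"dx": 2, "dy": 1.5, "dz": -10, "rx": 0, "ry": 0, "rz": 0}, {"dx": 2, "dy": 1.5, "dz": -10, "rx": 0, "ry": 0, "rz": 0}]}}

```text
clock: 17.82
tcp_pos: [0.5096, 0.415, 0.0634]
orientation: [-1.157, -2.569, -0.194]
contact_force: [-0.1, -0.1, -0.9]
grip_width: 0.021
gripper_force: 39.8
```

```bash
python3 st.py;python3 plan.py 510 412.8 54.5
```

```text
t 17.82 q [-0.169  0.791 -0.662  1.66   0.145  0.839 -0.049] tcp [0.51  0.415 0.063] yhead 41.6 tilt 19.8 F [-0.1 -0.1 -0.9] w 0.021 gf 39.80298286769539
tau [ -0.4 -66.  -13.6 -21.2  -1.1  -0.2   0. ] M [-0.27 -0.2  -0.  ]
G now [511.4 413.   70.9] d [ -1.4  -0.2 -16.4] rot [ 0.4 -0.1  0.4] rows>= 0.4
```

{"method": "send_rows", "body": {"deltas": [{"dx": -1, "dy": 0, "dz": -5, "rx": 0, "ry": 0, "rz": 0}, {"dx": -1, "dy": 0, "dz": -10, "rx": 0, "ry": 0, "rz": 0}, {"dx": -1, "dy": 0, "dz": -16, "rx": 0, "ry": 0, "rz": 0}, {"dx": -1, "dy": 0, "dz": -16, "rx": 0, "ry": 0, "rz": 0}, {"dx": -1, "dy": 0, "dz": -16, "rx": 0, "ry": 0, "rz": 0}]}}

```text
clock: 18.23
tcp_pos: [0.5087, 0.4155, 0.0477]
orientation: [-1.157, -2.569, -0.194]
contact_force: [0.2, -0.7, -0.2]
grip_width: 0.0216
gripper_force: 39.9
```

```bash
python3 st.py;python3 plan.py 510 412.8 54.5
```

```text
t 18.23 q [-0.175  0.81  -0.654  1.666  0.154  0.814 -0.05 ] tcp [0.509 0.415 0.048] yhead 41.6 tilt 19.8 F [ 0.2 -0.7 -0.2] w 0.0216 gf 39.91344735492021
tau [ -0.  -65.2 -13.1 -19.9  -1.   -0.1   0. ] M [-0.3  -0.26  0.02]
G now [510.6 413.5  55.2] d [-0.6 -0.6 -0.7] rot [ 0.4 -0.1  0.4] rows>= 0.1
```

{"method": "send_rows", "body": {"deltas": [{"dx": -0.5, "dy": -0.5, "dz": -0.5, "rx": 0, "ry": 0, "rz": 0}, {"dx": -0.5, "dy": -0.5, "dz": -0.5, "rx": 0, "ry": 0, "rz": 0}, {"dx": -0.5, "dy": -0.5, "dz": -0.5, "rx": 0, "ry": 0, "rz": 0}, {"dx": -0.5, "dy": -0.5, "dz": -0.5, "rx": 0, "ry": 0, "rz": 0}], "jaw": 42}}

```text
clock: 18.57
tcp_pos: [0.5085, 0.4151, 0.0479]
orientation: [-1.157, -2.57, -0.195]
contact_force: [0.3, 0.1, -0.2]
grip_width: 0.042
gripper_force: 0.0
```

{"method": "send_rows", "body": {"deltas": [{"dx": 0, "dy": 0, "dz": 20, "rx": 0, "ry": 0, "rz": 0}, {"dx": 0, "dy": 0, "dz": 50, "rx": 0, "ry": 0, "rz": 0}, {"dx": -13, "dy": 2, "dz": 63, "rx": 0, "ry": 0, "rz": 0}, {"dx": -35, "dy": 6, "dz": 63, "rx": 0, "ry": 0, "rz": 0}, {"dx": -57, "dy": 10, "dz": 63, "rx": 0, "ry": 0, "rz": 0}]}}

```text
clock: 18.98
tcp_pos: [0.4522, 0.4255, 0.1122]
orientation: [-1.159, -2.57, -0.199]
contact_force: [0.1, 0.6, -0.4]
grip_width: 0.0423
gripper_force: 0.0
```

{"method": "send_rows", "body": {"deltas": [{"dx": 0, "dy": 0, "dz": 0, "rx": 0, "ry": 0, "rz": 0}, {"dx": 0, "dy": 0, "dz": 0, "rx": 0, "ry": 0, "rz": 0}, {"dx": 0, "dy": 0, "dz": 0, "rx": 0, "ry": 0, "rz": 0}]}}

```text
clock: 19.23
tcp_pos: [0.4522, 0.4249, 0.1109]
orientation: [-1.158, -2.57, -0.196]
contact_force: [1.6, 0.2, 0.3]
grip_width: 0.0422
gripper_force: 0.0
```

```bash
python3 st.py;python3 plan.py 452.5 423.1 54.5
python3 - <<'E'
from bench import r
import cv2,numpy as np
a=r.grab_frame("top")["frame"][150:270,190:380]; b=r.grab_frame("side")["frame"][130:270,200:390]
cv2.imwrite("pics/near7.png",cv2.resize(np.vstack([a,b]),None,fx=2.3,fy=2.3,interpolation=cv2.INTER_CUBIC))
E
```

```text
t 19.23 q [-0.178  0.677 -0.708  1.753  0.101  0.833 -0.107] tcp [0.452 0.425 0.111] yhead 41.6 tilt 19.8 F [1.6 0.2 0.3] w 0.0422 gf 0.0
tau [ -1.  -58.9 -12.8 -20.9  -1.1  -0.1  -0. ] M [-0.27 -0.28  0.05]
G now [454.  422.9 118.4] d [ -1.5   0.3 -63.9] rot [ 0.3 -0.   0.4] rows>= 1.5
```

View pics/near7.png

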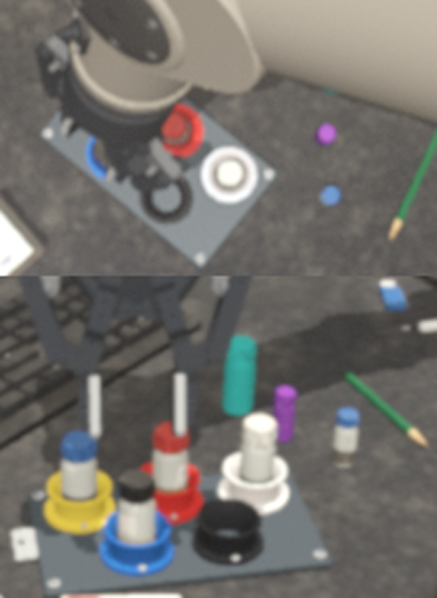

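Blue is parked in yellow (side (78,465)), and the black socket is empty. Grasping the black vial.

{"method": "send_rows", "body": {"deltas": [{"dx": -1, "dy": 0, "dz": -20, "rx": 0, "ry": 0, "rz": 0}, {"dx": -1, "dy": 0, "dz": -40, "rx": 0, "ry": 0, "rz": 0}, {"dx": -1, "dy": 0, "dz": -54, "rx": 0, "ry": 0, "rz": 0}, {"dx": -1, "dy": 0, "dz": -64, "rx": 0, "ry": 0, "rz": 0}, {"dx": -1, "dy": 0, "dz": -64, "rx": 0, "ry": 0, "rz": 0}]}}

```text
clock: 19.75
tcp_pos: [0.4499, 0.4239, 0.0443]
orientation: [-1.158, -2.568, -0.191]
contact_force: [-0.3, 0.3, 0.0]
grip_width: 0.0419
gripper_force: 0.0
```

{"method": "send_rows", "body": {"deltas": [{"dx": 0, "dy": 0, "dz": 0, "rx": 0, "ry": 0, "rz": 0}, {"dx": 0, "dy": 0, "dz": 0, "rx": 0, "ry": 0, "rz": 0}]}}

```text
clock: 19.92
tcp_pos: [0.4509, 0.4257, 0.0476]
orientation: [-1.157, -2.57, -0.197]
contact_force: [0.2, -0.7, 0.3]
grip_width: 0.0422
gripper_force: 0.0
```

```bash
python3 st.py;python3 plan.py 452.5 423.1 54.5
```

```text
t 19.92 q [-0.208  0.761 -0.669  1.78   0.144  0.728 -0.111] tcp [0.451 0.426 0.048] yhead 41.6 tilt 19.8 F [ 0.2 -0.7  0.3] w 0.0422 gf 0.0
tau [  0.1 -59.9 -12.1 -18.4  -0.9  -0.1   0. ] M [-0.31 -0.19 -0.02]
G now [452.7 423.7  55.1] d [-0.3 -0.5 -0.6] rot [ 0.3 -0.   0.4] rows>= 0.1
```

Close, lift, shift to black (-39.4, -45.3).

{"method": "send_rows", "body": {"deltas": [{"dx": 0, "dy": -0.5, "dz": -0.5, "rx": 0, "ry": 0, "rz": 0}, {"dx": 0, "dy": -0.5, "dz": -0.5, "rx": 0, "ry": 0, "rz": 0}, {"dx": 0, "dy": -0.5, "dz": -0.5, "rx": 0, "ry": 0, "rz": 0}, {"dx": 0, "dy": -0.5, "dz": -0.5, "rx": 0, "ry": 0, "rz": 0}, {"dx": 0, "dy": -0.5, "dz": -0.5, "rx": 0, "ry": 0, "rz": 0}], "jaw": 18}}

```text
clock: 20.33
tcp_pos: [0.451, 0.425, 0.0473]
orientation: [-1.157, -2.57, -0.197]
contact_force: [0.1, -0.6, 5.0]
grip_width: 0.0216
gripper_force: 39.2
```

{"method": "send_rows", "body": {"deltas": [{"dx": 0, "dy": 0, "dz": 15, "rx": 0, "ry": 0, "rz": 0}, {"dx": 0, "dy": 0, "dz": 35, "rx": 0, "ry": 0, "rz": 0}, {"dx": 0, "dy": 0, "dz": 50, "rx": 0, "ry": 0, "rz": 0}, {"dx": -12, "dy": -14, "dz": 60, "rx": 0, "ry": 0, "rz": 0}, {"dx": -27, "dy": -31, "dz": 60, "rx": 0, "ry": 0, "rz": 0}]}}

```text
clock: 20.75
tcp_pos: [0.4248, 0.3958, 0.1098]
orientation: [-1.156, -2.572, -0.203]
contact_force: [-0.4, 0.3, -0.3]
grip_width: 0.022
gripper_force: 39.7
```

{"method": "send_rows", "body": {"deltas": [{"dx": -12, "dy": -14, "dz": 0, "rx": 0, "ry": 0, "rz": 0}, {"dx": -12, "dy": -14, "dz": -20, "rx": 0, "ry": 0, "rz": 0}, {"dx": -12, "dy": -14, "dz": -33, "rx": 0, "ry": 0, "rz": 0}, {"dx": -12, "dy": -14, "dz": -33, "rx": 0, "ry": 0, "rz": 0}, {"dx": -12, "dy": -14, "dz": -33, "rx": 0, "ry": 0, "rz": 0}]}}

```text
clock: 21.17
tcp_pos: [0.4112, 0.3798, 0.0731]
orientation: [-1.156, -2.569, -0.194]
contact_force: [0.4, 0.4, 0.5]
grip_width: 0.0215
gripper_force: 39.7
```

```bash
python3 st.py;python3 plan.py 413.1 377.8 54.5
```

```text
t 21.17 q [-0.126  0.662 -0.715  1.911  0.106  0.707 -0.084] tcp [0.411 0.38  0.073] yhead 41.6 tilt 19.8 F [0.4 0.4 0.5] w 0.0215 gf 39.69434967264533
tau [  0.3 -53.5 -11.  -17.9  -0.9  -0.1  -0. ] M [-0.33 -0.25  0.04]
G now [413.1 377.8  80.6] d [  0.    0.1 -26.1] rot [ 0.4 -0.2  0.4] rows>= 0.6
```

{"method": "send_rows", "body": {"deltas": [{"dx": 0, "dy": 0, "dz": -7, "rx": 0, "ry": 0, "rz": 0}, {"dx": 0, "dy": 0, "dz": -14, "rx": 0, "ry": 0, "rz": 0}, {"dx": 0, "dy": 0, "dz": -20, "rx": 0, "ry": 0, "rz": 0}, {"dx": 0, "dy": 0, "dz": -26, "rx": 0, "ry": 0, "rz": 0}, {"dx": 0, "dy": 0, "dz": -26, "rx": 0, "ry": 0, "rz": 0}]}}

```text
clock: 21.58
tcp_pos: [0.4115, 0.3799, 0.0467]
orientation: [-1.157, -2.569, -0.195]
contact_force: [-0.5, -0.5, 0.4]
grip_width: 0.0216
gripper_force: 40.2
```

{"method": "send_rows", "body": {"deltas": [{"dx": 0, "dy": 0, "dz": 0, "rx": 0, "ry": 0, "rz": 0}, {"dx": 0, "dy": 0, "dz": 0, "rx": 0, "ry": 0, "rz": 0}]}}

```text
clock: 21.75
tcp_pos: [0.4114, 0.3796, 0.047]
orientation: [-1.157, -2.569, -0.195]
contact_force: [-0.6, 0.1, -0.1]
grip_width: 0.0214
gripper_force: 40.2
```

```bash
python3 st.py;python3 plan.py 413.1 377.8 54.5
```

```text
t 21.75 q [-0.143  0.7   -0.692  1.921  0.128  0.66  -0.088] tcp [0.411 0.38  0.047] yhead 41.6 tilt 19.8 F [-0.6  0.1 -0.1] w 0.0214 gf 40.1939351297915
tau [ -0.  -55.4 -11.6 -17.3  -0.9  -0.1  -0. ] M [-0.29 -0.19  0.03]
G now [413.2 377.6  54.5] d [-0.1  0.3 -0. ] rot [ 0.3 -0.1  0.4] rows>= 0.1
```

Release, lift fully, go to yellow (+97, +35).

{"method": "send_rows", "body": {"deltas": [{"dx": 0, "dy": 0, "dz": 0, "rx": 0, "ry": 0, "rz": 0}, {"dx": 0, "dy": 0, "dz": 0, "rx": 0, "ry": 0, "rz": 0}, {"dx": 0, "dy": 0, "dz": 0, "rx": 0, "ry": 0, "rz": 0}, {"dx": 0, "dy": 0, "dz": 0, "rx": 0, "ry": 0, "rz": 0}], "jaw": 42}}

```text
clock: 22.08
tcp_pos: [0.4115, 0.3796, 0.0473]
orientation: [-1.157, -2.57, -0.195]
contact_force: [0.6, 0.0, -0.2]
grip_width: 0.0421
gripper_force: 0.0
```

{"method": "send_rows", "body": {"deltas": [{"dx": 0, "dy": 0, "dz": 20, "rx": 0, "ry": 0, "rz": 0}, {"dx": 0, "dy": 0, "dz": 50, "rx": 0, "ry": 0, "rz": 0}, {"dx": 15, "dy": 5, "dz": 63, "rx": 0, "ry": 0, "rz": 0}, {"dx": 45, "dy": 16, "dz": 63, "rx": 0, "ry": 0, "rz": 0}, {"dx": 75, "dy": 27, "dz": 63, "rx": 0, "ry": 0, "rz": 0}]}}

```text
clock: 22.5
tcp_pos: [0.4874, 0.4069, 0.112]
orientation: [-1.156, -2.572, -0.197]
contact_force: [1.0, -0.6, 0.1]
grip_width: 0.0422
gripper_force: 0.0
```

{"method": "send_rows", "body": {"deltas": [{"dx": 16, "dy": 6, "dz": 0, "rx": 0, "ry": 0, "rz": 0}, {"dx": 22, "dy": 8, "dz": 0, "rx": 0, "ry": 0, "rz": 0}, {"dx": 22, "dy": 8, "dz": 0, "rx": 0, "ry": 0, "rz": 0}, {"dx": 22, "dy": 8, "dz": 0, "rx": 0, "ry": 0, "rz": 0}]}}

```text
clock: 22.83
tcp_pos: [0.5072, 0.4144, 0.1099]
orientation: [-1.156, -2.569, -0.194]
contact_force: [-0.0, -0.3, 0.4]
grip_width: 0.042
gripper_force: 0.0
```

```bash
python3 st.py;python3 plan.py 510 412.8 54.5
python3 - <<'E'
from bench import r
import cv2,numpy as np
a=r.grab_frame("top")["frame"][150:270,190:380]; b=r.grab_frame("side")["frame"][130:270,200:390]
cv2.imwrite("pics/near8.png",cv2.resize(np.vstack([a,b]),None,fx=2.3,fy=2.3,interpolation=cv2.INTER_CUBIC))
E
```

```text
t 22.83 q [-0.151  0.732 -0.689  1.647  0.118  0.907 -0.052] tcp [0.507 0.414 0.11 ] yhead 41.6 tilt 19.8 F [-0.  -0.3  0.4] w 0.042 gf 0.0
tau [  0.4 -62.5 -12.2 -23.   -1.   -0.1   0. ] M [-0.23 -0.26  0.03]
G now [509.  412.4 117.4] d [  1.    0.4 -62.9] rot [ 0.4 -0.2  0.4] rows>= 1.5
```

View pics/near8.png

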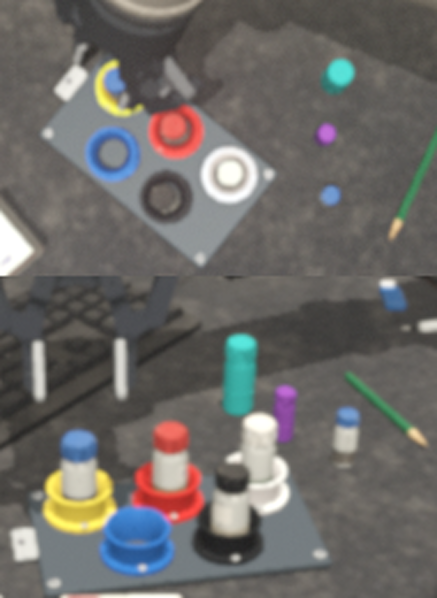

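Black, red and white are home, and blue waits in yellow at side (78,465). Last transfer.

{"method": "send_rows", "body": {"deltas": [{"dx": 1, "dy": 0, "dz": -20, "rx": 0, "ry": 0, "rz": 0}, {"dx": 1, "dy": 0, "dz": -40, "rx": 0, "ry": 0, "rz": 0}, {"dx": 1, "dy": 0, "dz": -54, "rx": 0, "ry": 0, "rz": 0}, {"dx": 1, "dy": 0, "dz": -63, "rx": 0, "ry": 0, "rz": 0}, {"dx": 1, "dy": 0, "dz": -63, "rx": 0, "ry": 0, "rz": 0}]}}

```text
clock: 23.35
tcp_pos: [0.5078, 0.4135, 0.0452]
orientation: [-1.156, -2.568, -0.19]
contact_force: [-0.1, 1.5, -0.2]
grip_width: 0.0419
gripper_force: 0.0
```

{"method": "send_rows", "body": {"deltas": [{"dx": 0, "dy": 0, "dz": 0, "rx": 0, "ry": 0, "rz": 0}, {"dx": 0, "dy": 0, "dz": 0, "rx": 0, "ry": 0, "rz": 0}]}}

```text
clock: 23.52
tcp_pos: [0.5097, 0.4152, 0.0483]
orientation: [-1.156, -2.57, -0.197]
contact_force: [-1.0, -0.2, 0.6]
grip_width: 0.0421
gripper_force: 0.0
```

```bash
python3 st.py;python3 plan.py 510 412.8 54.5
```

```text
t 23.52 q [-0.172  0.811 -0.657  1.665  0.156  0.814 -0.05 ] tcp [0.51  0.415 0.048] yhead 41.6 tilt 19.8 F [-1.  -0.2  0.6] w 0.0421 gf 0.0
tau [  0.1 -64.2 -12.8 -19.3  -1.   -0.   -0. ] M [-0.22 -0.26 -0.01]
G now [511.5 413.2  55.8] d [-1.5 -0.3 -1.3] rot [ 0.3 -0.   0.4] rows>= 0.1
```

{"method": "send_rows", "body": {"deltas": [{"dx": -1.5, "dy": 0, "dz": -1, "rx": 0, "ry": 0, "rz": 0}, {"dx": -1.5, "dy": 0, "dz": -1, "rx": 0, "ry": 0, "rz": 0}, {"dx": -1.5, "dy": 0, "dz": -1, "rx": 0, "ry": 0, "rz": 0}, {"dx": -1.5, "dy": 0, "dz": -1, "rx": 0, "ry": 0, "rz": 0}, {"dx": -1.5, "dy": 0, "dz": -1, "rx": 0, "ry": 0, "rz": 0}], "jaw": 18}}

```text
clock: 23.93
tcp_pos: [0.5082, 0.4151, 0.0473]
orientation: [-1.157, -2.57, -0.197]
contact_force: [-0.4, -0.5, 5.7]
grip_width: 0.0218
gripper_force: 39.2
```

{"method": "send_rows", "body": {"deltas": [{"dx": 0, "dy": 0, "dz": 15, "rx": 0, "ry": 0, "rz": 0}, {"dx": 0, "dy": 0, "dz": 35, "rx": 0, "ry": 0, "rz": 0}, {"dx": 0, "dy": 0, "dz": 55, "rx": 0, "ry": 0, "rz": 0}, {"dx": -15, "dy": 3, "dz": 65, "rx": 0, "ry": 0, "rz": 0}, {"dx": -35, "dy": 6, "dz": 65, "rx": 0, "ry": 0, "rz": 0}]}}

```text
clock: 24.35
tcp_pos: [0.4758, 0.4213, 0.1148]
orientation: [-1.161, -2.571, -0.203]
contact_force: [-0.8, 1.5, -0.1]
grip_width: 0.0216
gripper_force: 39.7
```

{"method": "send_rows", "body": {"deltas": [{"dx": -22, "dy": 4, "dz": 0, "rx": 0, "ry": 0, "rz": 0}, {"dx": -22, "dy": 4, "dz": -20, "rx": 0, "ry": 0, "rz": 0}, {"dx": -22, "dy": 4, "dz": -38, "rx": 0, "ry": 0, "rz": 0}, {"dx": -22, "dy": 4, "dz": -38, "rx": 0, "ry": 0, "rz": 0}, {"dx": -22, "dy": 4, "dz": -38, "rx": 0, "ry": 0, "rz": 0}]}}

```text
clock: 24.77
tcp_pos: [0.4507, 0.424, 0.0733]
orientation: [-1.157, -2.569, -0.193]
contact_force: [0.5, 0.9, -0.4]
grip_width: 0.0216
gripper_force: 39.7
```

```bash
python3 st.py;python3 plan.py 452.5 423.1 54.5
```

```text
t 24.77 q [-0.193  0.726 -0.687  1.772  0.128  0.772 -0.111] tcp [0.451 0.424 0.073] yhead 41.6 tilt 19.8 F [ 0.5  0.9 -0.4] w 0.0216 gf 39.73142322152853
tau [ -0.2 -58.7 -12.1 -19.   -0.9  -0.2  -0. ] M [-0.27 -0.3   0.01]
G now [452.5 422.   80.8] d [  0.    1.1 -26.3] rot [ 0.4 -0.2  0.4] rows>= 0.6
```

{"method": "send_rows", "body": {"deltas": [{"dx": 0, "dy": 1, "dz": -7, "rx": 0, "ry": 0, "rz": 0}, {"dx": 0, "dy": 1, "dz": -14, "rx": 0, "ry": 0, "rz": 0}, {"dx": 0, "dy": 1, "dz": -20, "rx": 0, "ry": 0, "rz": 0}, {"dx": 0, "dy": 1, "dz": -26, "rx": 0, "ry": 0, "rz": 0}, {"dx": 0, "dy": 1, "dz": -26, "rx": 0, "ry": 0, "rz": 0}]}}

```text
clock: 25.18
tcp_pos: [0.4511, 0.4256, 0.0467]
orientation: [-1.157, -2.569, -0.195]
contact_force: [-0.6, -0.3, -1.0]
grip_width: 0.0214
gripper_force: 40.5
```

{"method": "send_rows", "body": {"deltas": [{"dx": 0, "dy": 0, "dz": 0, "rx": 0, "ry": 0, "rz": 0}, {"dx": 0, "dy": 0, "dz": 0, "rx": 0, "ry": 0, "rz": 0}]}}

```text
clock: 25.35
tcp_pos: [0.4508, 0.4255, 0.047]
orientation: [-1.157, -2.569, -0.195]
contact_force: [0.1, 0.3, -0.0]
grip_width: 0.0217
gripper_force: 40.5
```

```bash
python3 st.py;python3 plan.py 452.5 423.1 54.5
```

```text
t 25.35 q [-0.207  0.762 -0.67   1.779  0.147  0.73  -0.113] tcp [0.451 0.425 0.047] yhead 41.6 tilt 19.8 F [ 0.1  0.3 -0. ] w 0.0217 gf 40.473863650113344
tau [ -0.  -61.  -12.6 -18.8  -0.9  -0.1  -0. ] M [-0.33 -0.26  0.01]
G now [452.7 423.5  54.6] d [-0.2 -0.4 -0.1] rot [ 0.4 -0.1  0.4] rows>= 0.1
```

Release, lift well clear and retreat a little, then check.

{"method": "send_rows", "body": {"deltas": [{"dx": 0, "dy": 0, "dz": 0, "rx": 0, "ry": 0, "rz": 0}, {"dx": 0, "dy": 0, "dz": 0, "rx": 0, "ry": 0, "rz": 0}, {"dx": 0, "dy": 0, "dz": 0, "rx": 0, "ry": 0, "rz": 0}, {"dx": 0, "dy": 0, "dz": 0, "rx": 0, "ry": 0, "rz": 0}], "jaw": 42}}

```text
clock: 25.68
tcp_pos: [0.451, 0.4256, 0.0474]
orientation: [-1.157, -2.57, -0.195]
contact_force: [-0.7, -0.5, -0.5]
grip_width: 0.0421
gripper_force: 0.0
```

{"method": "send_rows", "body": {"deltas": [{"dx": 0, "dy": 0, "dz": 20, "rx": 0, "ry": 0, "rz": 0}, {"dx": 0, "dy": 0, "dz": 50, "rx": 0, "ry": 0, "rz": 0}, {"dx": 0, "dy": 0, "dz": 80, "rx": 0, "ry": 0, "rz": 0}, {"dx": 5, "dy": -20, "dz": 105, "rx": 0, "ry": 0, "rz": 0}, {"dx": 5, "dy": -50, "dz": 120, "rx": 0, "ry": 0, "rz": 0}]}}

```text
clock: 26.1
tcp_pos: [0.4562, 0.3792, 0.1712]
orientation: [-1.151, -2.573, -0.204]
contact_force: [1.2, -0.3, 0.4]
grip_width: 0.0421
gripper_force: 0.0
```

{"method": "send_rows", "body": {"deltas": [{"dx": 5, "dy": -35, "dz": 10, "rx": 0, "ry": 0, "rz": 0}, {"dx": 5, "dy": -70, "dz": 20, "rx": 0, "ry": 0, "rz": 0}, {"dx": 5, "dy": -105, "dz": 30, "rx": 0, "ry": 0, "rz": 0}, {"dx": 5, "dy": -140, "dz": 30, "rx": 0, "ry": 0, "rz": 0}, {"dx": 5, "dy": -140, "dz": 30, "rx": 0, "ry": 0, "rz": 0}]}}

```text
clock: 26.52
tcp_pos: [0.4628, 0.2277, 0.1966]
orientation: [-1.17, -2.567, -0.191]
contact_force: [-0.9, -1.6, -0.9]
grip_width: 0.042
gripper_force: 0.0
```

```bash
python3 st.py
python3 - <<'E'
from bench import r
import cv2,numpy as np
a=r.grab_frame("top")["frame"][150:270,190:380]; b=r.grab_frame("side")["frame"][130:270,200:390]
cv2.imwrite("pics/near9.png",cv2.resize(np.vstack([a,b]),None,fx=2.3,fy=2.3,interpolation=cv2.INTER_CUBIC))
E
```

```text
t 26.52 q [ 0.23   0.466 -0.788  1.868 -0.01   1.012  0.206] tcp [0.463 0.228 0.197] yhead 41.1 tilt 19.6 F [-0.9 -1.6 -0.9] w 0.042 gf 0.0
tau [ -1.1 -49.8 -11.8 -24.5  -1.7   0.5   0.8] M [-0.31 -0.24 -0.01]
```

View pics/near9.png

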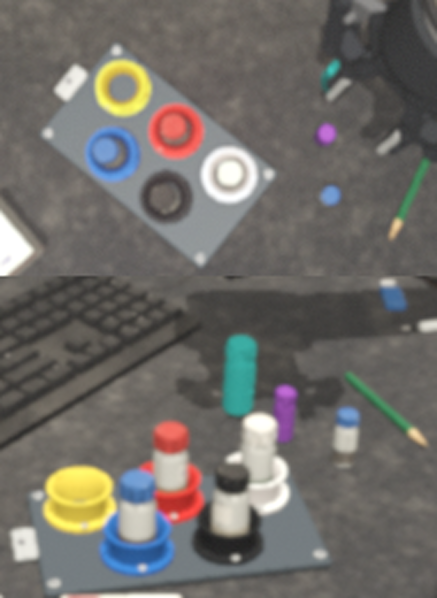

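All four vials stand upright in the sockets of their own colour: blue (138,505), red (170,455), black (232,500) and white (258,450) in the side view. Yellow is empty and the gripper is well clear. Handing in.

```bash
python3 -c "
from bench import r
print(r.hand_in())"
```

```text
the job is handed in; nothing more can be done
None
```

I handed the job in at about 26.5 s: in the last camera views all four vials stand upright in the sockets of their own colour, the yellow socket is empty again, and the arm is clear. The hand-in call returned no verdict.

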